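Book in the tea delivery at the chawl chai counter

TASK

The tea delivery has come: stack all the loose orange tins squarely, one on another, on the tin already standing on the wooden plank, and file every coloured delivery card on the board by sliding it flat and straight under the spring clip of its own colour, fully home against the stop and centred on the clip. Leave the column standing on the plank, let go of everything, and do not knock the kettle, glasses, jar, strainer and other things about.

Things in the scene. Friction and masses are not known exactly. Their poses are not given: they have to be found in the camera images.
- board: Plywood card board, fixed flat, 160 mm (its x) by 320 mm (y), 12 mm thick; origin at the centre of its underside, x away from the robot. On its far half three sprung bar clips, 100 mm apart in y: red +100, green 0, blue -100; nothing on them over 20 mm above the board. A 6 mm card flat on the board, pushed along +x with 5 to 15 N, runs under a clip's upturned lip and lifts the clip itself.
- stop_red (a point): Point on the board's top surface (12 mm above the platform) at the middle of the front face of the red clip's stop bar: the leading edge of a fully home card touches here, so the centre of a home card lies 43 mm back along this point's -x. Axes as the board's. Stop bar 62 mm wide, 6.5 mm high, between two hinge ears 13 mm high.
- clip_red (a joint): Angle of the red clip, rad: 0 closed, grows as its front edge rises, at most 0.7; about 0.11 with a card under the jaw. Flat bar 42 mm wide, hinged 18 mm beyond the stop point, 7.5 mm above the board; its jaw bears down 33 mm in front of the stop point with 2.5 to 3.5 N; from it the lip turns up at 22 degrees to 53 mm in front of the stop point, its tip about 9 mm over the board.
- stop_green (a point): Point on the board's top surface (12 mm above the platform) at the middle of the front face of the green clip's stop bar: the leading edge of a fully home card touches here, so the centre of a home card lies 43 mm back along this point's -x. Axes as the board's. Stop bar 62 mm wide, 6.5 mm high, between two hinge ears 13 mm high.
- clip_green (a joint): Angle of the green clip, rad: 0 closed, grows as its front edge rises, at most 0.7; about 0.11 with a card under the jaw. Flat bar 42 mm wide, hinged 18 mm beyond the stop point, 7.5 mm above the board; its jaw bears down 33 mm in front of the stop point with 2.5 to 3.5 N; from it the lip turns up at 22 degrees to 53 mm in front of the stop point, its tip about 9 mm over the board.
- stop_blue (a point): Point on the board's top surface (12 mm above the platform) at the middle of the front face of the blue clip's stop bar: the leading edge of a fully home card touches here, so the centre of a home card lies 43 mm back along this point's -x. Axes as the board's. Stop bar 62 mm wide, 6.5 mm high, between two hinge ears 13 mm high.
- clip_blue (a joint): Angle of the blue clip, rad: 0 closed, grows as its front edge rises, at most 0.7; about 0.11 with a card under the jaw. Flat bar 42 mm wide, hinged 18 mm beyond the stop point, 7.5 mm above the board; its jaw bears down 33 mm in front of the stop point with 2.5 to 3.5 N; from it the lip turns up at 22 degrees to 53 mm in front of the stop point, its tip about 9 mm over the board.
- card_red: Stiff red hardboard delivery card with a cream paper panel, 86 mm (its x) by 54 mm (its y), 6 mm thick, 30 g; origin at the centre of its underside, z up. Its two ends are alike. May be absent.
- card_green: Stiff green hardboard delivery card with a cream paper panel, 86 mm (its x) by 54 mm (its y), 6 mm thick, 30 g; origin at the centre of its underside, z up. Its two ends are alike. May be absent.
- card_blue: Stiff blue hardboard delivery card with a cream paper panel, 86 mm (its x) by 54 mm (its y), 6 mm thick, 30 g; origin at the centre of its underside, z up. Its two ends are alike. May be absent.
- plank: Low wooden plank, fixed, 170 x 140 mm, its top 20 mm above the platform; origin at the centre of its underside. The column of tins stands on it.
- tin_base: Closed rectangular orange tea tin with a steel lid and a white band, 84 mm (its x) by 58 mm (its y), 40 mm high, flat top, about 220 g; origin at the centre of its underside, z up. The first tin of the column, already standing loose on the plank.
- tin_a: Closed rectangular orange tea tin with a steel lid and a white band, 84 mm (its x) by 58 mm (its y), 40 mm high, flat top, about 220 g; origin at the centre of its underside, z up. A delivered tin, standing on the platform. May be absent.
- tin_b: Closed rectangular orange tea tin with a steel lid and a white band, 84 mm (its x) by 58 mm (its y), 40 mm high, flat top, about 220 g; origin at the centre of its underside, z up. A delivered tin, standing on the platform. May be absent.
- tin_c: Closed rectangular orange tea tin with a steel lid and a white band, 84 mm (its x) by 58 mm (its y), 40 mm high, flat top, about 220 g; origin at the centre of its underside, z up. A delivered tin, standing on the platform. May be absent.
- tin_d: Closed rectangular orange tea tin with a steel lid and a white band, 84 mm (its x) by 58 mm (its y), 40 mm high, flat top, about 220 g; origin at the centre of its underside, z up. A delivered tin, standing on the platform. May be absent.
- tray: Steel chai tray 140 x 240 mm, 16 mm high, origin under its centre; bystander.
- glass_1: Cutting-chai glass, 62 mm across, 85 mm high, on the tray; bystander.
- glass_2: Second cutting-chai glass, the same; bystander.
- jar: Yellow plastic jar with snap lid, 90 mm across, 120 mm high; bystander.
- strainer: Steel tea strainer lying on the platform, bowl 72 mm across, origin under the bowl, handle 155 mm along its x, 30 mm high; bystander.
- kettle: Blue electric kettle, 156 mm across, 215 mm high; bystander.
- sugar_dabba: Round steel sugar tin, 100 mm across, 117 mm high; bystander.
There are look-alikes about, which are no part of the job. Of the things like the card_green, leave any that is purple; of the rest the smaller one is meant. What is shaped like the tin_c but pink is not meant.

How it is judged (in metres and radians):
At the end, for the whole second after the job is handed in: Each card flat on the board under its colour's clip, edge within 8 mm of the stop, 12 mm of mid-clip, 0.15 rad of straight; each tin upright over the first, within 12 mm and 0.15 rad; first tin upright on the plank within 45 mm of its centre; all at rest (x of card_red in the frame of stop_red between -0.051 and -0.037 m and y of card_red in the frame of stop_red between -0.012 and 0.012 m and z of card_red in the frame of stop_red below 0.006 m and angle between the x axis of each of card_red, card_green, card_blue and the x axis of board, either way round below 0.15 rad and linear speed of each of card_red, card_green, card_blue, tin_a, tin_b, tin_c, tin_d below 0.02 m/s and x of card_green in the frame of stop_green between -0.051 and -0.037 m and y of card_green in the frame of stop_green between -0.012 and 0.012 m and z of card_green in the frame of stop_green below 0.006 m and x of card_blue in the frame of stop_blue between -0.051 and -0.037 m and y of card_blue in the frame of stop_blue between -0.012 and 0.012 m and z of card_blue in the frame of stop_blue below 0.006 m and horizontal distance between each of tin_a, tin_b, tin_c, tin_d and tin_base below 0.012 m and angle between the x axis of each of tin_a, tin_b, tin_c, tin_d and the x axis of tin_base, either way round below 0.15 rad and z of each of tin_a, tin_b, tin_c, tin_d in the frame of tin_base above 0.03 m and angle between each of tin_a, tin_b, tin_c, tin_d, tin_base's own z axis and vertical below 0.08 rad and horizontal distance between tin_base and plank below 0.045 m and height (world z) of tin_base above 0.015 m); the robot touches nothing.
It fails at once if the tray or a glass is knocked more than 40 mm aside or over (distance of any of tray, glass_1, glass_2 from where it was at the start of the episode above 0.04 m or angle between any of tray, glass_1, glass_2's own z axis and vertical above 0.5 rad).
It fails at once if the jar or the sugar tin is knocked more than 40 mm aside or over (distance of any of jar, sugar_dabba from where it was at the start of the episode above 0.04 m or angle between any of jar, sugar_dabba's own z axis and vertical above 0.5 rad).
It fails at once if the strainer is knocked more than 40 mm aside or over (distance of strainer from where it was at the start of the episode above 0.04 m or angle between strainer's own z axis and vertical above 0.5 rad).
It fails at once if the kettle is knocked more than 40 mm aside or over (distance of kettle from where it was at the start of the episode above 0.04 m or angle between kettle's own z axis and vertical above 0.5 rad).
Of card_red, card_green, card_blue only 2 to 3 are there at a start; the rules pass over those that are not, and their reading is None.
Of tin_a, tin_b, tin_c, tin_d only 3 to 4 are there at a start; the rules pass over those that are not, and their reading is None.
At some moment in a run one of card_red, card_green, card_blue may be knocked a few centimetres aside while the robot is not near it.
Once in a run the grip may slacken for a moment while it holds something.
It also fails if it takes over 210 s, if anything falls off the work surface, if the arm or the gripper's body presses on something with over 40 N, if the wrist force passes 120 N, or if a joint passes its speed limit or range.

ROBOT

A 7-joint arm with a two-finger parallel gripper is mounted at the origin on the work surface. World frame = base frame: x ahead of the robot, y to its left, z up, the work surface at z = 0. Lengths are in mm, angles in rad, forces in N, time in s.
With the tool pointing down it reaches from about 400 to 875 mm from the base axis. Payload 19.3 kg.
Tool frame: the origin (TCP) lies between the finger pads; the fingertips stand 25 mm ahead of it and the grasp point (between the pads) lies 6 mm ahead of it; z points along the fingers, y is the line along which they close (so a half turn about z gives the same grasp; the last joint's range is limited). The gripper opens to 85 mm and grips with 20 to 120 N. Pads are 22 mm wide; open, the fingers measure 114 mm over their backs; the gripper's body (76 mm by 85 mm) begins 54 mm behind the grasp point. The pads swing forward as they close: fully open they stand 13 mm farther back than shut.
Start: joints at [1.244, 0.521, -0.036, 1.599, 0.021, 1.021, -0.113], TCP at [158.714, -604.503, 217.191] pointing down, gripper open.
Joint ranges: [-2.91, 2.91], [-0.3, 2.13], [-1.5, 1.42], [0.17, 2.43], [-1.26, 4.41], [0.16, 1.93], [-2.52, 2.52]. Speed limits (rad/s): [1.89, 1.89, 2.39, 2.39, 3.01, 3.01, 3.01].

INTERFACE

Orientations are given as a rotation vector (axis times angle).
In Python, from bench import robot gives the robot as it stands.
- The arm moves only by the tool servo_tool, never from a script. Its argument "plan" is a list of rows, each a list of 2 entries, a list of its own where there are three numbers: the shift along the world's x, y, z in units of 50 mm (1.0 is 50 mm), then the turn, a rotation vector about the world's x, y, z in units of 6 degrees (1.0 is 6 degrees). A call has 1 to 8 rows; each row shifts and turns the commanded pose from where the row before left it; what a row does not reach is not made up. A row lasts 1/8 s, in which the tool goes at most 62.5 mm and 10.7 degrees, less where a joint would pass 70% of its speed; a pose out of reach is approached as far as the arm can. A call is refused whole if a number of a shift passes 1 or a number of a turn 1, either way. A call with a gripper value outside its range is refused whole. "hand" is the opening, from 0 (shut) to 1 (fully open), set as the call begins (left out, the last holds). The fingers move at their own pace and stop on an object; "squeeze" is the grip in N (left out, the last holds). Time passes only in rows, so rows that do not move let the fingers close. It gives the time, the measured TCP pose, the force, the opening and the grip force at its end, in the units of the state.
- robot.read_state(): the state, without advancing time (a new reading comes with each control period).
- robot.read_camera(name): name is "scene" or "side" or "wrist"; returns (picture, depth): 420x560x3 uint8, red, green, blue; 420x560 float32, mm along the optical axis (not along the pixel's ray), 0 where there is no reading.
- robot.get_calibration(name): a dict with "mtx" (3x3 intrinsics, pixels), "k1" (the pictures are not rectified: a ray, as slopes to the right and down, at radius r is drawn at 1 + k1 r^2 times it, then the intrinsics apply), "xyz" and "rotation" of the camera in the world. Camera axes: x right, y up, looking along -z (the intrinsics and any distortion apply to the point x, -y, -z); pixel columns grow to the right and rows downward; lengths in mm; the calibration is good to about 2 mm. A picture is of the moment at which its call begins: read the wrist's pose just before it. get_calibration takes no time and is no camera call; for the wrist camera it gives the pose at the moment of the call.
- robot.close_job(): hands the job in; it is judged then, once.
The state is a dict: "clock": time; "joints": joint angles; "joint_velocities": joint speeds; "joint_efforts": joint torques, N m; "tool_pos": TCP position; "tcp_rot": TCP orientation; "contact_force": force on the tool from outside, world axes, zero at the start; "wrist_torque": the same for the moment, N m; "grip_width": opening from 0.0 (shut) to 1.0 (fully open); "grasp_force": force on a finger pad.
Only numpy, scipy, OpenCV 4.12 (cv2) and the standard library are available. Lean on these libraries where they do the work, as an engineer would, in place of code of your own. Each camera call takes 0.05 s, during which the arm holds its last target. There are 200 camera calls.

## Working session

There is one attempt and no reset: what is moved stays moved. The work goes in short steps, Python scripts to look and compute and a tool call to move; the robot and the scene stay as the last step left them, time stands still between calls to the robot, and variables do not carry over. Pictures are saved under pics/ and viewed, at most 14 in all, crops included, and the job is handed in when it is done.

Besides the shell and the picture viewer there is one more tool, called after "Emit:" by a JSON object that holds its "op" and its "data". servo_tool: Moves the arm, as the interface text tells. Its arguments: {"type":"object","properties":{"plan":{"type":"array"},"hand":{"type":"number"},"squeeze":{"type":"number"}},"required":["plan"]}

```bash
ls; mkdir -p pics; cat > h.py <<'E'
import numpy as np, cv2
from bench import robot
from scipy.spatial.transform import Rotation as R
def shot(n):
    c=robot.get_calibration(n); p,d=robot.read_camera(n); return p,d,c
def rot(c):
    r=np.array(c["rotation"],float)
    return r if r.shape==(3,3) else R.from_rotvec(r).as_matrix()
def rays(c,uv):
    uv=np.asarray(uv,float).reshape(-1,2); K=np.array(c["mtx"]); 
    q=(uv-[K[0,2],K[1,2]])/[K[0,0],K[1,1]]; s=q.copy()
    for _ in range(20): s=q/(1+c["k1"]*(s**2).sum(1,keepdims=True))
    return np.c_[s[:,0],-s[:,1],-np.ones(len(s))]
def plane(c,uv,z):
    d=rays(c,uv)@rot(c).T; o=np.array(c["xyz"],float)
    return (o+d*((z-o[2])/d[:,2])[:,None])
def cloud(c,d):
    h,w=d.shape; v,u=np.mgrid[:h,:w]
    r=rays(c,np.c_[u.ravel(),v.ravel()])*d.reshape(-1,1)
    return (r@rot(c).T+np.array(c["xyz"])).reshape(h,w,3)
E
python3 - <<'E'
from h import *
s=robot.read_state(); print(s)
for n in ("scene","side","wrist"):
    p,d,c=shot(n); print(n,c); cv2.imwrite(f"pics/{n}0.png",p[:,:,::-1]); np.savez(f"{n}0.npz",p=p,d=d)
E
```

```text
pics
{'clock': 0.0, 'joints': array([ 1.24377631,  0.52203625, -0.0362803 ,  1.59996617,  0.02119714,
        1.02110097, -0.11278473]), 'joint_velocities': array([-0.00173173, -0.00014767,  0.00056044,  0.00084238, -0.00032915,
        0.00124873, -0.00277579]), 'joint_efforts': array([-3.62401865e-03, -9.27114630e+01,  1.97793156e+00, -3.69935596e+01,
        1.77597388e-02,  8.11631558e-03,  5.93582672e-05]), 'tool_pos': array([ 158.6071604 , -604.19364522,  216.62739195]), 'tcp_rot': array([-3.11464429e+00, -4.02104536e-01,  3.81882441e-04]), 'contact_force': array([-0.56241063,  0.18674104,  0.54334345]), 'wrist_torque': array([-0.04179614, -0.03735419, -0.01504896]), 'grasp_force': 0.0, 'grip_width': 1.002922271015427}
scene {'mtx': array([[428.15318039,   0.        , 282.37399244],
       [  0.        , 428.15318039, 212.04068397],
       [  0.        ,   0.        ,   1.        ]]), 'k1': -0.08871546747802332, 'xyz': array([1355.88284209, -520.23521391,  960.66108483]), 'rotation': array([0.74884336, 0.39776269, 0.88375381])}
side {'mtx': array([[491.31961627,   0.        , 283.02059377],
       [  0.        , 491.31961627, 208.00682686],
       [  0.        ,   0.        ,   1.        ]]), 'k1': 0.05481659763802065, 'xyz': array([  32.5719197 , 1036.65961642, 1246.87151287]), 'rotation': array([ 0.25573785, -0.97298697, -2.51555923])}
wrist {'mtx': array([[336.98500765,   0.        , 277.54042765],
       [  0.        , 336.98500765, 208.13147112],
       [  0.        ,   0.        ,   1.        ]]), 'k1': -0.04774395172548838, 'xyz': array([ 231.19585007, -585.41481354,  372.43335479]), 'rotation': array([-0.25269855,  0.19758791, -1.30335981])}
```

View pics/scene0.png

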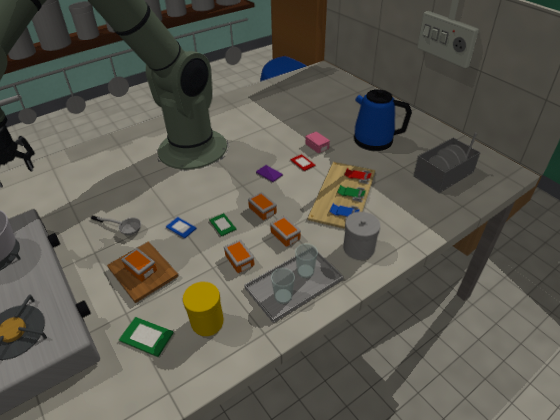

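View pics/side0.png

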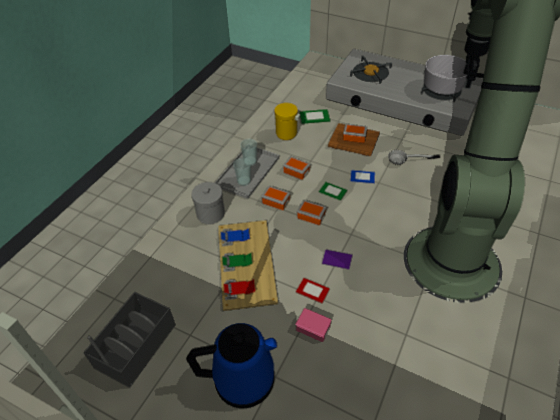

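The scene view shows three loose orange tins at (262,206), (286,232) and (239,256), and the base tin on the plank at (139,263). The cards are red (303,162), blue (181,228) and small green (222,225). Decoys are the purple card (269,173), the big green card (147,336) and the pink tin (317,142).

The side view agrees: clips at (235,237), (237,261) and (239,289), tins at (297,168), (276,197) and (312,211).

```bash
cat >> h.py <<'E'
def rect(xy):
    (cx,cy),(w,h),a=cv2.minAreaRect(xy.astype(np.float32))
    if w<h: w,h,a=h,w,a+90
    a=(a+90)%180-90
    return np.round([cx,cy,w,h,a],1)
HUE={'orange':(5,16),'red':(172,184),'green':(55,88),'blue':(100,118)}
def blobs(p,col,amin=60,smin=110,vmin=40):
    h=cv2.cvtColor(p,cv2.COLOR_RGB2HSV); a,b=HUE[col]; H=h[:,:,0].astype(int)
    if b>180: H=np.where(H<90,H+180,H)
    m=((H>=a)&(H<=b)&(h[:,:,1]>smin)&(h[:,:,2]>vmin)).astype(np.uint8)
    cs,_=cv2.findContours(m,cv2.RETR_EXTERNAL,cv2.CHAIN_APPROX_NONE)
    return [c for c in cs if cv2.contourArea(c)>amin]
E
python3 - <<'E'
from h import *
for n in ("scene","side"):
    f=np.load(f"{n}0.npz");p,d=f['p'],f['d'];c=robot.get_calibration(n);X=cloud(c,d)
    np.savez(f"X{n}",X=X)
    for col in HUE:
        for b in blobs(p,col):
            u=b[:,0].mean(0); 
            m=np.zeros(d.shape,np.uint8);cv2.drawContours(m,[b],-1,1,-1)
            z=X[m>0][:,2]; zt=np.percentile(z,90)
            if col=='orange':
                m=cv2.dilate(m,np.ones((15,15))); q=X[(m>0)&(abs(X[:,:,2]-zt)<4)]; r=rect(q[:,:2]) if len(q)>5 else None
            else: r=rect(plane(c,b[:,0],6)[:,:2])
            print(n,col,u.round(),len(z),'z',np.percentile(z,[5,50,90]).round(1),r)
    # table plane & board
    t={'scene':(230,190),'side':(340,230)}[n]; print('table',X[t[1]-3:t[1]+4,t[0]-3:t[0]+4].reshape(-1,3).mean(0).round(1))
    p2=cv2.resize(p[150:260,290:400] if n=='scene' else p[205:325,200:320],None,fx=6,fy=5,interpolation=cv2.INTER_CUBIC)
    if n=='side': cv2.imwrite("pics/b.png",p2[:,:,::-1])
f=np.load("side0.npz");h=cv2.cvtColor(f['p'],cv2.COLOR_RGB2HSV)
print(h[[123,261,245,171],[300,265,258,420]])
E
```

```text
scene orange [239. 263.] 141 z [ 3.2 18.9 28. ] [ 619.7 -171.7   93.8   44.7   31.6]
scene orange [137. 260.] 280 z [56.3 59.2 61.5] [ 484.7 -406.    84.2   56.4   15. ]
scene orange [238. 251.] 261 z [37.9 40.6 42.9] [ 609.7 -152.7   86.4   57.8   -4.4]
scene orange [141. 270.] 1811 z [14.3 19.2 28.3] [ 493.1 -413.3  140.   137.1   15.7]
scene orange [286. 237.] 162 z [ 6.1 20.8 30.9] [612.4  13.   78.5  58.4   2.7]
scene orange [471. 239.] 418 z [-738.7 -665.9 -575.1] [ 719.1 1148.7   79.8   17.9   75.8]
scene orange [285. 226.] 220 z [35.8 38.6 40.9] [608.9  13.7  84.1  58.4   2.6]
scene orange [263. 211.] 149 z [ 5.7 20.8 31.8] [501.4  21.2 152.1  63.3  -3.1]
scene orange [262. 201.] 182 z [35.4 38.4 40.6] [471.1  21.6  86.8  58.    1.6]
scene orange [524. 199.] 241 z [-731.1 -664.5 -609.4] [ 693.1 1652.6  277.5    5.3  -87.1]
scene orange [299.  29.] 3208 z [-139.5   39.5  183.4] [-530.5 1060.   554.   134.9   -9.7]
scene orange [229.   7.] 117 z [306.  309.9 312.5] [-585.1  512.8  286.1  161.9   86.6]
scene red [355. 174.] 140 z [14.9 19.8 22.7] [515.8 393.6  70.5  44.5  37.7]

[... 1695 characters left out ...]
] 284 z [15.5 20.7 24.6] [532.3 371.7  71.9  44.3  32.5]
side red [312. 290.] 469 z [1.4 6.2 9.7] [340.3 286.9  85.5  56.5  -0.4]
side green [239. 260.] 241 z [14.8 20.5 24.3] [589.5 288.6  72.3  42.   32.1]
side green [333. 191.] 265 z [ 3.4  7.9 11.9] [ 448.5 -120.3   83.4   54.8   -2.5]
side green [314. 116.] 333 z [ 3.5 10.  14.8] [ 685.5 -483.1  116.4   79.    32.2]
side blue [243. 361.] 2733 z [ 45.8 133.6 187.4] [409.8 569.4 218.6 167.6 -63.7]
side blue [234. 235.] 250 z [15.  20.6 25. ] [654.6 209.2  88.9  45.6  31.9]
side blue [362. 176.] 257 z [ 2.6  8.2 12.1] [ 380.3 -233.8   84.    57.6   18.8]
table [356.9  31.7  -0.4]
[[ 30  37  69]
 [ 21 135 108]
 [ 21 132 149]
 [ 28  33 131]]
```

View pics/b.png

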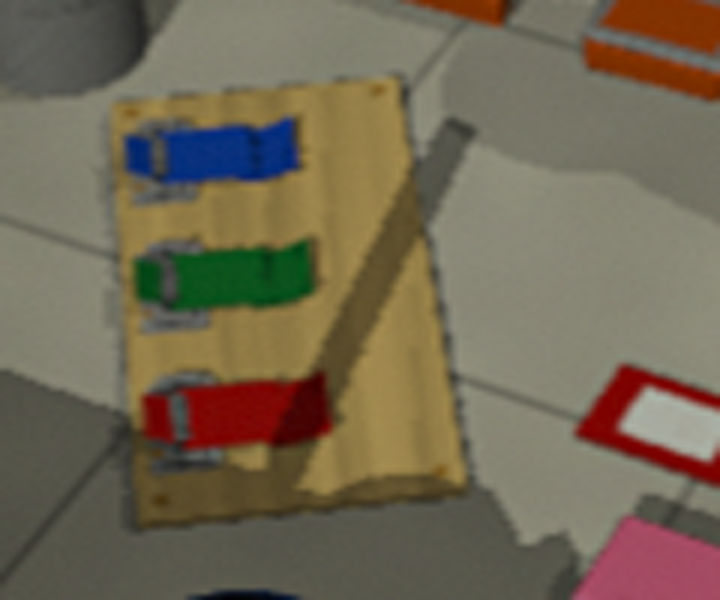

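Close-up: the board is seen with blue, green and red clips at rows ~150, 270 and 400, the lips pointing right (towards the robot), yawed about 33°. Next I fit the board and the obstacles.

```bash
python3 - <<'E'
from h import *
for n in ("scene","side"):
    f=np.load(f"{n}0.npz");p,d=f['p'],f['d'];c=robot.get_calibration(n);X=np.load(f"X{n}.npz")['X']
    h=cv2.cvtColor(p,cv2.COLOR_RGB2HSV)
    m=((h[:,:,0]>=16)&(h[:,:,0]<=24)&(h[:,:,1]>90)&(X[:,:,2]>4)&(X[:,:,2]<22)&(X[:,:,1]>100)&(X[:,:,1]<500)&(X[:,:,0]>350)&(X[:,:,0]<800)).astype(np.uint8)
    m=cv2.morphologyEx(m,cv2.MORPH_OPEN,np.ones((3,3))); cs,_=cv2.findContours(m,cv2.RETR_EXTERNAL,cv2.CHAIN_APPROX_NONE)
    k=max(cs,key=cv2.contourArea); print(n,'board',rect(plane(c,k[:,0],12)[:,:2]))
    for col in('red','green','blue'):
        for b in blobs(p,col):
            q=plane(c,b[:,0],20)[:,:2]; r=rect(q)
            if 400<r[0]<750 and 150<r[1]<450: print(' clip',col,r)
    # tall things
    Z=X[:,:,2]; m=((Z>50)&(Z<250)&(X[:,:,0]>150)&(X[:,:,0]<950)&(abs(X[:,:,1])<750)).astype(np.uint8)
    nn,l,st,ce=cv2.connectedComponentsWithStats(m)
    for i in range(1,nn):
        if st[i,4]>60:
            q=X[l==i]; zt=np.percentile(q[:,2],97); t=q[q[:,2]>zt-8]; print(' tall',st[i,4],ce[i].round(),'ztop',zt.round(),'top rect',rect(t[:,:2]))
E
```

```text
scene board [573.  285.1 322.9 158.2 -55.7]
 clip red [528.1 380.2  69.5  43.9  37.7]
 clip green [583.8 296.9  67.9  48.1  34.5]
 clip blue [640.8 214.8  69.4  44.8  36.3]
 tall 1992 [379. 115.] ztop 201.0 top rect [389.5 606.7 101.7  91.8 -46.8]
 tall 1468 [446. 160.] ztop 104.0 top rect [705.1 680.5 142.9  60.1  82.4]
 tall 10232 [ 40. 301.] ztop 150.0 top rect [ 263.1 -685.9  134.1   41.2   -9.2]
 tall 1047 [361. 230.] ztop 110.0 top rect [782.4 160.8  99.3  93.9 -45.7]
 tall 394 [306. 256.] ztop 90.0 top rect [758.9 -24.6  59.9  59.4  30.3]
 tall 493 [138. 261.] ztop 62.0 top rect [ 483.5 -406.2   86.6   57.8   14.6]
 tall 442 [283. 280.] ztop 90.0 top rect [ 790.4 -125.7   63.2   59.6  -55.4]
 tall 1398 [202. 304.] ztop 122.0 top rect [ 741.8 -333.    88.5   88.1    4.1]
side board [565.9 288.7 321.7 160.1 -55.5]
 clip red [526.7 379.2  71.1  43.8  32.5]
 clip green [583.2 297.   71.4  41.5  32.1]
 clip blue [647.6 218.5  87.9  45.1  31.9]
 tall 4900 [402.  93.] ztop 185.0 top rect [ 217.1 -688.7  256.3  122.7  -40.3]
 tall 586 [286. 116.] ztop 126.0 top rect [ 737.6 -331.4   96.9   83.9  -62.6]
 tall 253 [355. 130.] ztop 67.0 top rect [ 481.5 -406.5   82.3   64.9   16.9]
 tall 256 [248. 147.] ztop 93.0 top rect [ 791.4 -127.7   61.7   58.2  -52.5]
 tall 281 [242. 167.] ztop 91.0 top rect [758.2 -24.   60.8  59.4 -72.1]
 tall 868 [207. 198.] ztop 113.0 top rect [780.5 162.  101.1  97.7  -9.4]
 tall 2244 [131. 330.] ztop 106.0 top rect [697.2 680.4 134.2  57.6  81.9]
 tall 4412 [237. 362.] ztop 204.0 top rect [386.7 608.6  93.4  92.7 -57.5]
```

Emit:
{"op": "servo_tool", "data": {"plan": [[[0.7,0.46,0],[0,0,0]],[[0.7,0.46,0],[0,0,0]],[[0.7,0.46,0],[0,0,0]],[[0.7,0.46,0],[0,0,0]],[[0.7,0.46,0],[0,0,0]],[[0.7,0.46,0],[0,0,0]],[[0.7,0.46,0],[0,0,0]],[[0.7,0.46,0],[0,0,0]]], "hand": 1}}

```text
clock: 1.15
tool_pos: [439.7, -419.6, 217.0]
tcp_rot: [-3.116, -0.402, 0.0]
contact_force: [0.9, -0.0, -0.6]
grip_width: 0.999
grasp_force: 0.0
```

```bash
cat >> h.py <<'E'
def st():
    s=robot.read_state(); r=R.from_rotvec(s['tcp_rot']).as_matrix()
    print('t',round(s['clock'],2),'tcp',s['tool_pos'].round(1),'yaw',round(np.degrees(np.arctan2(r[1,0],r[0,0])),1),'down',r[:,2].round(3),'F',s['contact_force'].round(1),'w',round(float(s['grip_width']),3),'gf',round(float(s['grasp_force']),1)); return s
def tins(n='wrist',save=None):
    p,d,c=shot(n); X=cloud(c,d)
    if save: cv2.imwrite(f'pics/{save}.png',p[:,:,::-1])
    np.savez(n+'_last.npz',p=p,d=d,X=X)
    for b in blobs(p,'orange',100):
        m=np.zeros(d.shape,np.uint8);cv2.drawContours(m,[b],-1,1,-1)
        zt=np.percentile(X[m>0][:,2],85)
        m=cv2.dilate(m,np.ones((25,25))); q=X[(m>0)&(abs(X[:,:,2]-zt)<5)]
        if zt>30 and len(q)>100: print(n,'tin',b[:,0].mean(0).round(),'z',zt.round(1),rect(q[:,:2]))
    return p,d,c,X
E
python3 - <<'E'
from h import *
st(); tins(save='w1')
E
```

```text
t 1.15 tcp [ 439.7 -419.6  217. ] yaw 14.7 down [-0.  0. -1.] F [ 0.9 -0.  -0.6] w 0.999 gf 0.0
wrist tin [274. 125.] z 59.1 [ 481.7 -407.6   83.6   58.3   14.3]
```

View pics/w1.png

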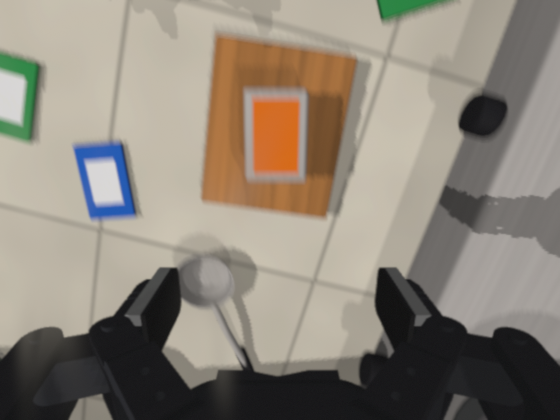

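The wrist view shows the base tin at (275,135) on the plank, the blue card at (105,180) and the strainer at (207,280).

Emit:
{"op": "servo_tool", "data": {"plan": [[[0.26,0.66,0],[0,0,-0.39]],[[0.26,0.66,0],[0,0,-0.39]],[[0.26,0.66,0],[0,0,-0.39]],[[0.26,0.66,0],[0,0,-0.39]],[[0.26,0.66,0],[0,0,-0.39]],[[0.26,0.66,0],[0,0,-0.39]],[[0.26,0.66,0],[0,0,-0.39]],[[0.26,0.66,0],[0,0,-0.39]]]}}

```text
clock: 2.2
tool_pos: [542.9, -155.5, 217.1]
tcp_rot: [-3.14, 0.112, 0.0]
contact_force: [1.0, 0.3, -0.0]
grip_width: 1.004
grasp_force: 0.0
```

```bash
python3 - <<'E'
from h import *
st(); tins()
E
```

```text
t 2.2 tcp [ 542.9 -155.5  217.1] yaw -4.1 down [-0.  0. -1.] F [ 1.   0.3 -0. ] w 1.004 gf 0.0
wrist tin [119. 258.] z 40.2 [467.5  20.6  83.7  57.9   2.7]
wrist tin [148. 241.] z 34.0 [476.4   0.8  69.6  22.2   7.8]
wrist tin [525. 227.] z 59.7 [ 482.  -407.1   84.6   58.8   15.2]
wrist tin [ 99. 130.] z 40.3 [605.3  12.9  84.3  58.6   1.5]
wrist tin [134. 124.] z 34.5 [ 6.056e+02 -9.000e+00  8.390e+01  1.500e+01  6.000e-01]
wrist tin [269. 114.] z 40.1 [ 607.4 -154.1   82.7   58.3   -4.1]
```

Emit:
{"op": "servo_tool", "data": {"plan": [[[0.64,0.02,0],[0,0,0]],[[0.64,0.02,0],[0,0,0]],[[0,0,-0.8],[0,0,0]],[[0,0,-0.8],[0,0,0]],[[0,0,-0.8],[0,0,0]],[[0,0,-0.7],[0,0,0]],[[0,0,-0.4],[0,0,0]],[[0,0,-0.2],[0,0,0]]]}}

```text
clock: 3.25
tool_pos: [606.5, -154.6, 31.5]
tcp_rot: [-3.14, 0.11, 0.001]
contact_force: [0.7, -0.4, -0.0]
grip_width: 1.001
grasp_force: 0.0
```

Emit:
{"op": "servo_tool", "data": {"plan": [[[0,0,0],[0,0,0]],[[0,0,0],[0,0,0]],[[0,0,0],[0,0,0]],[[0,0,0],[0,0,0]],[[0,0,0],[0,0,0]],[[0,0,0],[0,0,0]],[[0,0,0],[0,0,0]]], "hand": 0, "squeeze": 50}}

```text
clock: 4.12
tool_pos: [606.7, -154.5, 32.2]
tcp_rot: [-3.14, 0.11, 0.0]
contact_force: [0.6, 0.2, -1.4]
grip_width: -0.0
grasp_force: 0.0
```

```bash
python3 - <<'E'
from h import *
st(); p=tins()[0]; q=tins('side')[0][90:270,200:440]; q=cv2.resize(q,None,fx=2.33,fy=2.33)
cv2.imwrite('pics/m1.png',cv2.resize(np.hstack([p,q]),(800,298))[:,:,::-1])
E
```

```text
t 4.12 tcp [ 606.7 -154.5   32.2] yaw -4.0 down [-0.  0. -1.] F [ 0.6  0.2 -1.4] w -0.0 gf 0.0
wrist tin [  4. 321.] z 40.0 [582.1 -10.3  44.   16.7 -19.8]
wrist tin [277. 246.] z 40.0 [ 613.7 -154.9   66.1   55.3   -4.1]
side tin [311. 208.] z 43.9 [491.   25.3 136.5  59.2   3.2]
side tin [275. 194.] z 43.4 [602.4  15.9  85.   60.4   0.7]
side tin [296. 164.] z 46.0 [ 606.1 -149.8   83.9   61.4   -1.9]
side tin [355. 129.] z 65.7 [ 479.8 -403.9   81.4   66.8   12.6]Traceback (most recent call last):
  File "<stdin>", line 3, in <module>
    return _nx.concatenate(arrs, 1, dtype=dtype, casting=casting)
           ~~~~~~~~~~~~~~~^^^^^^^^^^^^^^^^^^^^^^^^^^^^^^^^^^^^^^^
ValueError: all the input array dimensions except for the concatenation axis must match exactly, but along dimension 0, the array at index 0 has size 420 and the array at index 1 has size 419
```

```bash
python3 - <<'E'
import numpy as np,cv2
p=np.load('wrist_last.npz')['p'];q=np.load('side_last.npz')['p'][90:270,200:440]
cv2.imwrite('pics/m1.png',np.hstack([cv2.resize(p,(400,300)),cv2.resize(q,(400,300))])[:,:,::-1])
E
```

```text
(no output)
```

View pics/m1.png

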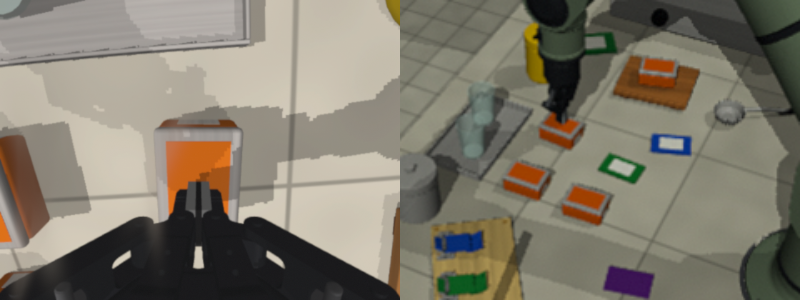

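Left (wrist): the fingers are shut with their tips at about (198,190), over the tin's near half. Right (side): the tips stand at the tin's lid. I check tip height by depth.

```bash
python3 - <<'E'
import numpy as np
for n,cs in (('wrist',[(280,258),(280,275),(280,300),(270,300),(250,260),(280,235)]),('side',[])):
    X=np.load(n+'_last.npz')['X']
    for u,v in cs: print(u,v,X[v,u].round(1))
X=np.load('wrist_last.npz')['X'];p=np.load('wrist_last.npz')['p']
m=(p.max(2)<60); m[:, :230]=0; m[:,330:]=0
for v in range(240,420,12):
    k=m[v]; print(v,k.sum(),X[v][k].mean(0).round(1) if k.any() else '')
X=np.load('side_last.npz')['X']
for v in range(142,166,2): print(v,[tuple(X[v,u].round(0)) for u in (290,297,304)])
E
```

```text
280 258 [ 617.5 -156.3   53.7]
280 275 [ 617.2 -156.2   68.5]
280 300 [ 614.8 -156.    82.7]
270 300 [ 618.6 -152.8   88.2]
250 260 [ 611.  -141.5   40.2]
280 235 [ 622.4 -156.8   39. ]
240 0 
252 0 
264 8 [ 617.3 -155.2   59. ]
276 37 [ 614.3 -155.4   63.9]
288 42 [ 614.6 -155.1   74. ]
300 72 [ 618.8 -155.4   88.9]
312 100 [ 617.7 -155.9   94.3]
324 100 [ 616.5 -155.9   98.9]
336 100 [ 619.  -156.   107.9]
348 88 [ 620.7 -156.2  114.9]
360 86 [ 619.  -156.   117.3]
372 84 [ 618.6 -156.   121.1]
384 100 [ 620.6 -156.   126.8]
396 100 [ 620.9 -156.1  130.5]
408 100 [ 620.8 -156.   133.6]
142 [(np.float64(615.0), np.float64(-119.0), np.float64(168.0)), (np.float64(597.0), np.float64(-137.0), np.float64(160.0)), (np.float64(593.0), np.float64(-186.0), np.float64(125.0))]
144 [(np.float64(613.0), np.float64(-116.0), np.float64(161.0)), (np.float64(599.0), np.float64(-141.0), np.float64(147.0)), (np.float64(593.0), np.float64(-185.0), np.float64(116.0))]
146 [(np.float64(613.0), np.float64(-116.0), np.float64(152.0)), (np.float64(598.0), np.float64(-139.0), np.float64(140.0)), (np.float6
[... 988 characters left out ...]
np.float64(-172.0), np.float64(42.0)), (np.float64(600.0), np.float64(-144.0), np.float64(81.0)), (np.float64(612.0), np.float64(-230.0), np.float64(7.0))]
160 [(np.float64(636.0), np.float64(-160.0), np.float64(44.0)), (np.float64(600.0), np.float64(-145.0), np.float64(71.0)), (np.float64(607.0), np.float64(-220.0), np.float64(7.0))]
162 [(np.float64(630.0), np.float64(-149.0), np.float64(46.0)), (np.float64(601.0), np.float64(-146.0), np.float64(59.0)), (np.float64(586.0), np.float64(-173.0), np.float64(44.0))]
164 [(np.float64(628.0), np.float64(-145.0), np.float64(40.0)), (np.float64(605.0), np.float64(-155.0), np.float64(41.0)), (np.float64(583.0), np.float64(-168.0), np.float64(39.0))]
```

```bash
python3 - <<'E'
from h import *
f=np.load('wrist0.npz');p,d=f['p'],f['d']
c=robot.get_calibration('wrist'); c=dict(c); c['xyz']=np.array([231.19585007,-585.41481354,372.43335479]); c['rotation']=np.array([-0.25269855,0.19758791,-1.30335981])
X=cloud(c,d)
ax=np.array([np.cos(np.radians(14.7)),np.sin(np.radians(14.7))]);ay=np.array([ax[1],-ax[0]])
T=np.array([158.6,-604.2,216.6])
for u in (160,170,395,385):
  for v in (262,270,276,285,295,310,325):
    q=X[v,u]-T; print(u,v,p[v,u],'tool x,y,fwd',(q[:2]@ax).round(1),(q[:2]@ay).round(1),(-q[2]).round(1))
print(robot.get_calibration('wrist')['xyz'])
E
```

```text
160 262 [215 208 192] tool x,y,fwd -109.5 -145.2 218.1
160 270 [79 79 78] tool x,y,fwd 10.8 -47.9 -33.0
160 276 [80 80 79] tool x,y,fwd 10.8 -46.2 -38.1
160 285 [38 38 38] tool x,y,fwd 10.5 -44.1 -44.5
160 295 [23 23 23] tool x,y,fwd 9.1 -42.7 -49.1
160 310 [25 23 23] tool x,y,fwd 4.1 -42.6 -51.1
160 325 [25 25 24] tool x,y,fwd -1.3 -42.7 -52.6
170 262 [215 207 191] tool x,y,fwd -109.0 -132.4 217.3
170 270 [33 33 33] tool x,y,fwd 10.4 -44.0 -32.2
170 276 [25 25 24] tool x,y,fwd 10.3 -42.6 -37.1
170 285 [25 24 23] tool x,y,fwd 6.2 -43.0 -37.0
170 295 [28 27 26] tool x,y,fwd 3.3 -42.5 -39.6
170 310 [30 30 29] tool x,y,fwd -2.0 -42.3 -42.1
170 325 [31 30 29] tool x,y,fwd -8.5 -42.8 -42.7
395 262 [128 124 121] tool x,y,fwd -62.3 107.4 122.9
395 270 [79 78 78] tool x,y,fwd 10.7 48.0 -32.6
395 276 [79 79 78] tool x,y,fwd 11.0 46.1 -38.3
395 285 [34 34 34] tool x,y,fwd 75.0 0.3 -155.8
395 295 [21 22 22] tool x,y,fwd 8.4 43.2 -47.8
395 310 [23 23 23] tool x,y,fwd 3.5 43.0 -50.1
395 325 [23 22 23] tool x,y,fwd -2.1 43.3 -51.2
385 262 [108 104 101] tool x,y,fwd -62.2 98.1 122.8
385 270 [34 35 35] tool x,y,fwd 11.2 43.5 -33.6
385 276 [22 21 20] tool x,y,fwd 10.3 42.6 -36.9
385 285 [22 20 21] tool x,y,fwd 6.9 42.6 -38.0
385 295 [23 21 22] tool x,y,fwd 3.2 42.6 -39.4
385 310 [23 21 21] tool x,y,fwd -2.6 42.7 -41.0
385 325 [21 22 21] tool x,y,fwd -8.4 42.8 -42.6
[ 681.50843837 -159.91295226  187.90803587]
```

Measured in the wrist view, the tips stand about 30 mm behind the reported TCP when open and about 18 mm when shut, not 25 mm ahead of it. I go by the measurement and descend in steps, watching the force.

Emit:
{"op": "servo_tool", "data": {"plan": [[[0,0,0],[0,0,0]],[[0,0,0],[0,0,0]],[[0,0,0],[0,0,0]],[[0,0,0],[0,0,0]],[[0,0,-0.2],[0,0,0]],[[0,0,-0.1],[0,0,0]],[[0,0,-0.1],[0,0,0]],[[0,0,-0.1],[0,0,0]]], "hand": 1}}

```text
clock: 5.22
tool_pos: [606.7, -154.5, 6.8]
tcp_rot: [-3.14, 0.11, 0.0]
contact_force: [-0.2, -0.3, -0.8]
grip_width: 1.001
grasp_force: 0.0
```

```bash
python3 - <<'E'
from h import *
s=st(); p,d,c=shot('wrist'); X=cloud(c,d); print(c['xyz'])
for u,v in ((170,276),(385,276),(170,270),(385,270),(170,285),(385,285)): print(u,v,X[v,u].round(1))
cv2.imwrite('pics/m2.png',p[:,:,::-1])
E
```

```text
t 5.22 tcp [ 606.7 -154.5    6.8] yaw -4.0 down [-0.  0. -1.] F [-0.2 -0.3 -0.8] w 1.001 gf 0.0
[ 681.49661709 -159.90761688  162.49064846]
170 276 [ 620.  -112.8   43.9]
385 276 [ 613.2 -198.1   42.3]
170 270 [ 620.1 -111.2   38.8]
385 270 [ 615.5 -198.3   41.5]
170 285 [ 616.3 -112.3   44.4]
385 285 [ 611.1 -197.2   45.5]
```

View pics/m2.png

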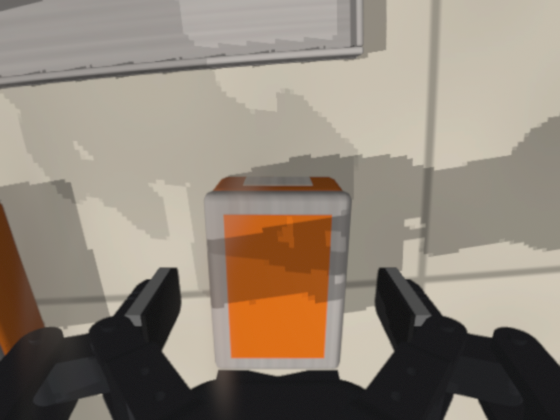

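The tin at (278,280) sits between the open pads, whose tips at (165,275) and (390,275) are still level with the lid. So the reported TCP lies about 43 mm further ahead than stated, and I lower by that much.

Emit:
{"op": "servo_tool", "data": {"plan": [[[0,0,-0.2],[0,0,0]],[[0,0,-0.15],[0,0,0]],[[0,0,-0.1],[0,0,0]],[[0,0,-0.05],[0,0,0]],[[0,0,0],[0,0,0]]]}}

```text
clock: 5.9
tool_pos: [606.7, -154.5, -17.9]
tcp_rot: [-3.14, 0.11, 0.0]
contact_force: [-0.5, -0.2, -0.1]
grip_width: 1.002
grasp_force: 0.0
```

Emit:
{"op": "servo_tool", "data": {"plan": [[[0,0,0],[0,0,0]],[[0,0,0],[0,0,0]],[[0,0,0],[0,0,0]],[[0,0,0],[0,0,0]],[[0,0,0],[0,0,0]],[[0,0,0],[0,0,0]]], "hand": 0, "squeeze": 50}}

```text
clock: 6.65
tool_pos: [606.9, -154.6, -17.4]
tcp_rot: [3.14, -0.11, 0.001]
contact_force: [-1.4, 0.5, 5.7]
grip_width: 0.675
grasp_force: 54.1
```

Emit:
{"op": "servo_tool", "data": {"plan": [[[0,0,0.6],[0,0,0]],[[0,0,0.8],[0,0,0]],[[0,0,0.8],[0,0,0]],[[-0.5,-1.0,0],[0,0,0.64]],[[-0.5,-1.0,0],[0,0,0.63]],[[-0.5,-1.0,0],[0,0,0.63]],[[-0.5,-1.0,0],[0,0,0.63]],[[-0.5,-1.0,0],[0,0,0.63]]], "squeeze": 70}}

```text
clock: 7.65
tool_pos: [480.6, -405.9, 92.1]
tcp_rot: [-3.114, -0.412, 0.0]
contact_force: [1.1, -0.8, -3.2]
grip_width: 0.673
grasp_force: 76.6
```

```bash
python3 - <<'E'
from h import *
st(); tins('side'); st()
E
```

```text
t 7.65 tcp [ 480.6 -405.9   92.1] yaw 15.1 down [-0.  0. -1.] F [ 1.1 -0.8 -3.2] w 0.673 gf 76.6
side tin [311. 208.] z 43.3 [491.9  22.1 139.5  64.1  -0. ]
side tin [275. 194.] z 42.9 [603.   15.8  85.1  59.3   2.3]
side tin [355. 129.] z 65.5 [ 481.3 -405.2   83.5   63.7   12.1]
t 7.7 tcp [ 475.1 -414.3   92. ] yaw 14.8 down [-0.003 -0.004 -1.   ] F [-9.1 -9.2 -2.9] w 0.669 gf 76.4
```

Emit:
{"op": "servo_tool", "data": {"plan": [[[0,-0.04,0],[0,0,0]],[[0,0,0],[0,0,0]],[[0,0,0],[0,0,0]],[[0,0,-0.3],[0,0,0]],[[0,0,-0.3],[0,0,0]],[[0,0,-0.2],[0,0,0]],[[0,0,0],[0,0,0]],[[0,0,0],[0,0,0]]]}}

```text
clock: 8.7
tool_pos: [481.8, -406.7, 52.4]
tcp_rot: [3.115, 0.409, 0.0]
contact_force: [-0.3, 0.4, -3.1]
grip_width: 0.667
grasp_force: 76.4
```

Perfect pose; lower about 9.5 mm and release.

Emit:
{"op": "servo_tool", "data": {"plan": [[[0,0,-0.1],[0,0,0]],[[0,0,-0.06],[0,0,0]],[[0,0,-0.04],[0,0,0]],[[0,0,0],[0,0,0]],[[0,0,0],[0,0,0]]]}}

```text
clock: 9.32
tool_pos: [481.7, -406.5, 42.7]
tcp_rot: [3.115, 0.409, -0.0]
contact_force: [-3.1, 1.3, 6.7]
grip_width: 0.672
grasp_force: 77.2
```

Emit:
{"op": "servo_tool", "data": {"plan": [[[0,0,0],[0,0,0]],[[0,0,0],[0,0,0]],[[0,0,0],[0,0,0]],[[0,0,0],[0,0,0]],[[0,0,0.5],[0,0,0]],[[0,0,0.8],[0,0,0]],[[0,0,0.8],[0,0,0]],[[0,0,0.8],[0,0,0]]], "hand": 1}}

```text
clock: 10.32
tool_pos: [481.6, -406.4, 188.5]
tcp_rot: [-3.115, -0.409, -0.0]
contact_force: [-0.1, 0.1, 0.8]
grip_width: 1.002
grasp_force: 0.0
```

Emit:
{"op": "servo_tool", "data": {"plan": [[[0.31,0.95,0],[0,0,-0.28]],[[0.31,0.95,0],[0,0,-0.28]],[[0.31,0.95,0],[0,0,-0.28]],[[0.31,0.95,0],[0,0,-0.28]],[[0.31,0.95,0],[0,0,-0.28]],[[0.31,0.95,0],[0,0,-0.28]],[[0.31,0.95,0],[0,0,-0.28]],[[0.31,0.95,0],[0,0,-0.29]]]}}

```text
clock: 11.32
tool_pos: [606.1, -24.9, 187.3]
tcp_rot: [3.141, 0.038, 0.0]
contact_force: [1.1, -1.2, -0.6]
grip_width: 1.002
grasp_force: 0.0
```

Emit:
{"op": "servo_tool", "data": {"plan": [[[0,0.81,0],[0,0,0]],[[0,0,-0.8],[0,0,0]],[[0,0,-0.8],[0,0,0]],[[0,0,-0.8],[0,0,0]],[[0,0,-0.8],[0,0,0]],[[0,0,0],[0,0,0]],[[0,0,0],[0,0,0]]]}}

```text
clock: 12.2
tool_pos: [606.5, 14.1, 28.6]
tcp_rot: [-3.141, -0.04, -0.002]
contact_force: [-0.4, -0.1, 0.6]
grip_width: 1.0
grasp_force: 0.0
```

```bash
python3 - <<'E'
from h import *
st(); tins(); tins('scene')
E
```

```text
t 12.2 tcp [606.5  14.1  28.6] yaw 1.4 down [ 0.001  0.    -1.   ] F [-0.4 -0.1  0.6] w 1.0 gf 0.0
wrist tin [279. 266.] z 39.9 [603.8  13.3  81.6  55.3   1.5]
scene tin [134. 250.] z 101.2 [ 485.1 -405.3   86.1   59.4   13.5]
scene tin [285. 227.] z 40.2 [6.093e+02 1.400e+01 8.440e+01 5.890e+01 3.000e-01]
scene tin [261. 201.] z 41.0 [467.9  20.7  81.8  59.    4.9]
```

Emit:
{"op": "servo_tool", "data": {"plan": [[[-0.02,0,-0.4],[0,0,0]],[[0,0,-0.3],[0,0,0]],[[0,0,-0.15],[0,0,0]],[[0,0,-0.07],[0,0,0]],[[0,0,0],[0,0,0]]]}}

```text
clock: 12.92
tool_pos: [604.7, 14.0, -18.9]
tcp_rot: [-3.141, -0.04, 0.0]
contact_force: [0.3, -0.2, 0.4]
grip_width: 0.998
grasp_force: 0.0
```

Emit:
{"op": "servo_tool", "data": {"plan": [[[0,0,0],[0,0,0]],[[0,0,0],[0,0,0]],[[0,0,0],[0,0,0]],[[0,0,0],[0,0,0]],[[0,0,0],[0,0,0]],[[0,0,0],[0,0,0]]], "hand": 0, "squeeze": 70}}

```text
clock: 13.68
tool_pos: [605.0, 14.0, -18.2]
tcp_rot: [-3.141, -0.04, -0.001]
contact_force: [-1.2, -0.2, 6.3]
grip_width: 0.671
grasp_force: 75.4
```

Emit:
{"op": "servo_tool", "data": {"plan": [[[0,0,0.6],[0,0,0]],[[0,0,0.8],[0,0,0]],[[0,0,0.9],[0,0,0]],[[0,-0.6,0.9],[0,0,0]],[[0,-0.9,0],[0,0,0]],[[0,-0.9,0],[0,0,0]],[[0,-0.6,0],[0,0,0]],[[0,0,0],[0,0,0]]]}}

```text
clock: 14.68
tool_pos: [604.1, -139.0, 141.1]
tcp_rot: [3.14, 0.034, -0.001]
contact_force: [0.8, 0.3, -1.9]
grip_width: 0.671
grasp_force: 75.9
```

Emit:
{"op": "servo_tool", "data": {"plan": [[[-0.4,-0.85,0],[0,0,0.38]],[[-0.42,-0.9,0],[0,0,0.38]],[[-0.42,-0.9,0],[0,0,0.38]],[[-0.42,-0.9,0],[0,0,0.38]],[[-0.42,-0.9,0],[0,0,0.38]],[[-0.37,-0.9,0],[0,0,0.38]],[[0,0,0],[0,0,0]],[[0,0,0],[0,0,0]]]}}

```text
clock: 15.68
tool_pos: [482.7, -402.4, 141.1]
tcp_rot: [-3.113, -0.414, -0.0]
contact_force: [0.3, 0.5, -3.0]
grip_width: 0.664
grasp_force: 76.0
```

Emit:
{"op": "servo_tool", "data": {"plan": [[[-0.02,-0.08,0],[0,0,0]],[[0,0,-0.4],[0,0,0]],[[0,0,-0.4],[0,0,0]],[[0,0,-0.18],[0,0,0]],[[0,0,0],[0,0,0]],[[0,0,0],[0,0,0]]]}}

```text
clock: 16.42
tool_pos: [481.6, -407.7, 92.8]
tcp_rot: [3.114, 0.414, 0.001]
contact_force: [0.9, -0.5, -1.9]
grip_width: 0.668
grasp_force: 76.0
```

Emit:
{"op": "servo_tool", "data": {"plan": [[[0,0,-0.1],[0,0,0]],[[0,0,-0.06],[0,0,0]],[[0,0,-0.04],[0,0,0]],[[0,0,0],[0,0,0]],[[0,0,0],[0,0,0]]]}}

```text
clock: 17.05
tool_pos: [481.2, -407.5, 82.2]
tcp_rot: [-3.114, -0.414, -0.0]
contact_force: [0.2, -0.5, -2.8]
grip_width: 0.672
grasp_force: 76.2
```

Emit:
{"op": "servo_tool", "data": {"plan": [[[0.01,0.02,-0.03],[0,0,0]],[[0,0,0],[0,0,0]],[[0,0,0],[0,0,0]]]}}

```text
clock: 17.42
tool_pos: [481.5, -407.3, 81.8]
tcp_rot: [3.113, 0.412, -0.0]
contact_force: [-6.5, -0.6, 13.7]
grip_width: 0.669
grasp_force: 77.5
```

Emit:
{"op": "servo_tool", "data": {"plan": [[[0,0,0],[0,0,0]],[[0,0,0],[0,0,0]],[[0,0,0],[0,0,0]],[[0,0,0],[0,0,0]],[[0,0,0.5],[0,0,0]],[[0,0,0.8],[0,0,0]],[[0,0,0.8],[0,0,0]],[[0,0,0],[0,0,0]]], "hand": 1}}

```text
clock: 18.42
tool_pos: [482.9, -407.4, 188.7]
tcp_rot: [3.111, 0.413, 0.005]
contact_force: [-0.3, 0.7, -0.0]
grip_width: 1.004
grasp_force: 0.0
```

Emit:
{"op": "servo_tool", "data": {"plan": [[[-0.04,0.95,0],[0,0,-0.26]],[[-0.04,0.95,0],[0,0,-0.26]],[[-0.04,0.95,0],[0,0,-0.26]],[[-0.04,0.95,0],[0,0,-0.26]],[[-0.04,0.95,0],[0,0,-0.26]],[[-0.04,0.95,0],[0,0,-0.26]],[[-0.04,0.95,0],[0,0,-0.26]],[[-0.04,0.95,0],[0,0,-0.25]]]}}

```text
clock: 19.42
tool_pos: [465.2, -25.0, 185.2]
tcp_rot: [-3.141, -0.073, 0.001]
contact_force: [0.8, -0.5, 0.2]
grip_width: 1.0
grasp_force: 0.0
```

Emit:
{"op": "servo_tool", "data": {"plan": [[[0,0.97,0],[0,0,0]],[[0,0,-0.8],[0,0,0]],[[0,0,-0.8],[0,0,0]],[[0,0,-0.8],[0,0,0]],[[0,0,-0.8],[0,0,0]],[[0,0,0],[0,0,0]],[[0,0,0],[0,0,0]]]}}

```text
clock: 20.3
tool_pos: [466.0, 22.1, 26.6]
tcp_rot: [-3.141, -0.074, -0.001]
contact_force: [-0.2, -0.1, -0.7]
grip_width: 0.999
grasp_force: 0.0
```

```bash
python3 - <<'E'
from h import *
st(); tins(); tins('scene'); tins('side')
E
```

```text
t 20.3 tcp [466.   22.1  26.6] yaw 2.7 down [ 0.  0. -1.] F [-0.2 -0.1 -0.7] w 0.999 gf 0.0
wrist tin [280. 264.] z 39.9 [465.3  20.9  81.6  55.    3.1]
scene tin [130. 240.] z 141.8 [ 484.1 -404.7   86.8   59.6   16.1]
scene tin [262. 201.] z 40.9 [473.   20.8  90.1  59.    1.7]
scene tin [299.  29.] z 163.7 [-548.2 1062.9  666.7  144.3   -9.7]
side tin [358. 112.] z 145.8 [ 476.9 -405.9   72.1   58.5   13.3]
```

Emit:
{"op": "servo_tool", "data": {"plan": [[[0.03,-0.01,-0.4],[0,0,0]],[[0,0,-0.3],[0,0,0]],[[0,0,-0.12],[0,0,0]],[[0,0,-0.05],[0,0,0]],[[0,0,0],[0,0,0]]]}}

```text
clock: 21.08
tool_pos: [467.3, 21.5, -17.6]
tcp_rot: [-3.141, -0.074, -0.0]
contact_force: [-1.2, 0.1, 0.3]
grip_width: 1.001
grasp_force: 0.0
```

Emit:
{"op": "servo_tool", "data": {"plan": [[[0,0,0],[0,0,0]],[[0,0,0],[0,0,0]],[[0,0,0],[0,0,0]],[[0,0,0],[0,0,0]],[[0,0,0],[0,0,0]],[[0,0,0],[0,0,0]]], "hand": 0, "squeeze": 70}}

```text
clock: 21.82
tool_pos: [467.4, 21.5, -17.3]
tcp_rot: [3.141, 0.074, 0.001]
contact_force: [-1.1, 0.3, 10.3]
grip_width: 0.669
grasp_force: 74.1
```

Emit:
{"op": "servo_tool", "data": {"plan": [[[0,0,0.6],[0,0,0]],[[0,0,0.9],[0,0,0]],[[0,0,0.9],[0,0,0]],[[0,0,0.9],[0,0,0]],[[0,-0.6,0.7],[0,0,0]],[[0,-0.9,0],[0,0,0]],[[0,-0.6,0],[0,0,0]],[[0,0,0],[0,0,0]]]}}

```text
clock: 22.82
tool_pos: [466.8, -85.6, 182.3]
tcp_rot: [3.14, 0.069, -0.0]
contact_force: [-1.2, 0.7, -1.5]
grip_width: 0.674
grasp_force: 75.4
```

Emit:
{"op": "servo_tool", "data": {"plan": [[[0.04,-0.85,0],[0,0,0.3]],[[0.04,-0.93,0],[0,0,0.3]],[[0.04,-0.93,0],[0,0,0.3]],[[0.04,-0.93,0],[0,0,0.3]],[[0.04,-0.93,0],[0,0,0.3]],[[0.05,-0.93,0],[0,0,0.3]],[[0.05,-0.93,0],[0,0,0.27]],[[0,0,0],[0,0,0]]]}}

```text
clock: 23.82
tool_pos: [481.5, -407.5, 181.5]
tcp_rot: [3.115, 0.409, -0.001]
contact_force: [-0.6, 0.6, -1.7]
grip_width: 0.673
grasp_force: 75.5
```

Emit:
{"op": "servo_tool", "data": {"plan": [[[0,0,0],[0,0,0]],[[0,0,-0.4],[0,0,0]],[[0,0,-0.4],[0,0,0]],[[0,0,-0.2],[0,0,0]],[[0,0,0],[0,0,0]],[[0,0,0],[0,0,0]]]}}

```text
clock: 24.58
tool_pos: [482.7, -404.9, 133.0]
tcp_rot: [3.114, 0.414, 0.001]
contact_force: [0.3, -0.4, -1.4]
grip_width: 0.671
grasp_force: 75.5
```

Emit:
{"op": "servo_tool", "data": {"plan": [[[-0.02,-0.04,-0.1],[0,0,0]],[[0,0,-0.06],[0,0,0]],[[0,0,-0.06],[0,0,0]],[[0,0,0],[0,0,0]],[[0,0,0],[0,0,0]]]}}

```text
clock: 25.2
tool_pos: [481.2, -407.2, 122.7]
tcp_rot: [3.114, 0.413, 0.0]
contact_force: [-8.6, 4.9, 23.9]
grip_width: 0.668
grasp_force: 78.0
```

Emit:
{"op": "servo_tool", "data": {"plan": [[[0,0,0],[0,0,0]],[[0,0,0],[0,0,0]],[[0,0,0],[0,0,0]],[[0,0,0],[0,0,0]],[[0,0,0.5],[0,0,0]],[[0,0,0.8],[0,0,0]],[[0,0,0.8],[0,0,0]],[[0,0,0],[0,0,0]]], "hand": 1}}

```text
clock: 26.2
tool_pos: [482.3, -407.8, 229.2]
tcp_rot: [3.111, 0.413, 0.005]
contact_force: [0.6, -0.2, -0.2]
grip_width: 0.998
grasp_force: 0.0
```

```bash
cat >> h.py <<'E'
def cards(n,cols=('red','green','blue'),z=6):
    p,d,c=shot(n)
    for col in cols:
        for b in blobs(p,col,100):
            r=rect(plane(c,b[:,0],z)[:,:2])
            if 70<r[2]<130 and 45<r[3]<85: print(n,col,b[:,0].mean(0).round(),r)
    return p,d,c
E
python3 - <<'E'
from h import *
st(); tins('scene'); tins('side'); cards('scene'); cards('side')
E
```

```text
t 26.2 tcp [ 482.3 -407.8  229.2] yaw 15.1 down [ 0.004 -0.003 -1.   ] F [ 0.6 -0.2 -0.2] w 0.998 gf 0.0
scene tin [126. 229.] z 181.6 [ 482.8 -405.6   86.    58.3   14.3]
scene tin [299.  29.] z 163.7 [-553.1 1062.3  689.5  144.7  -10.6]
side tin [358. 103.] z 184.8 [ 481.1 -405.7   82.3   58.9   12.4]
scene red [302. 162.] [344.5 286.8  89.4  57.5   0.4]
scene green [146. 336.] [ 686.6 -479.9  120.4   75.6   32.5]
scene green [223. 224.] [ 452.5 -119.1   85.8   52.    -3.1]
scene blue [181. 227.] [ 384.8 -232.3   87.6   55.4   18.1]
scene blue [341. 210.] [630.4 225.3  70.5  46.4  36.3]
side red [313. 324.] [292.7 388.9  88.7  75.2   0.4]
side red [312. 290.] [ 3.403e+02  2.869e+02  8.550e+01  5.640e+01 -3.000e-01]
side green [333. 191.] [ 448.5 -120.3   83.4   54.8   -2.5]
side green [314. 116.] [ 685.4 -483.1  116.4   78.8   32.7]
side blue [234. 235.] [653.4 209.7  90.6  45.2  33.6]
side blue [362. 176.] [ 380.2 -233.8   84.3   57.3   18.4]
```

Emit:
{"op": "servo_tool", "data": {"plan": [[[-0.3,0.4,0],[0,0,0.1]],[[-0.4,0.5,0],[0,0,0.1]],[[-0.4,0.6,0],[0,0,0.1]],[[-0.5,0.6,0],[0,0,0.1]],[[-0.5,0.6,0],[0,0,0.1]],[[-0.4,0.6,-0.6],[0,0,0.05]],[[0,0,-0.9],[0,0,0]],[[0,0,-0.9],[0,0,0]]], "hand": 0.8}}

```text
clock: 27.4
tool_pos: [355.9, -241.7, 104.8]
tcp_rot: [-3.101, -0.503, -0.0]
contact_force: [0.6, -1.5, -1.2]
grip_width: 0.799
grasp_force: 0.0
```

```bash
python3 - <<'E'
from h import *
st(); p,d,c=cards('wrist',('blue','green')); X=cloud(c,d)
cv2.imwrite('pics/c1.png',p[:,:,::-1])
f=np.load('scene0.npz'); print('strainer',plane(robot.get_calibration('scene'),[(130,229),(92,218)],15).round())
T=robot.read_state()['tool_pos']
m=p.max(2)<60
for u in (170,180,190,200,350,360,370,380):
    v=np.where(m[200:,u])[0]
    if len(v): v=v[0]+200+2; print(u,v,(X[v,u]-T).round(1))
E
```

```text
t 27.4 tcp [ 355.9 -241.7  104.8] yaw 18.4 down [ 0.  0. -1.] F [ 0.6 -1.5 -1.2] w 0.799 gf 0.0
wrist blue [278. 167.] [ 380.9 -233.    82.9   52.4   18.5]
wrist green [155.  48.] [ 441.8 -122.1   72.8   51.9   -2.7]
strainer [[ 305. -370.   15.]
 [ 180. -455.   15.]]
170 276 [-5.5 43.4 35.4]
180 290 [ 1.2 35.7 53.1]
190 272 [ 1.1 35.5 38.9]
200 285 [-9.4 30.8 29.2]
350 385 [ 17.  -15.   95.6]
360 264 [ 23.7 -30.5  32.8]
370 280 [ 23.9 -31.2  46.3]
380 276 [ 25.2 -36.   42.6]
```

View pics/c1.png

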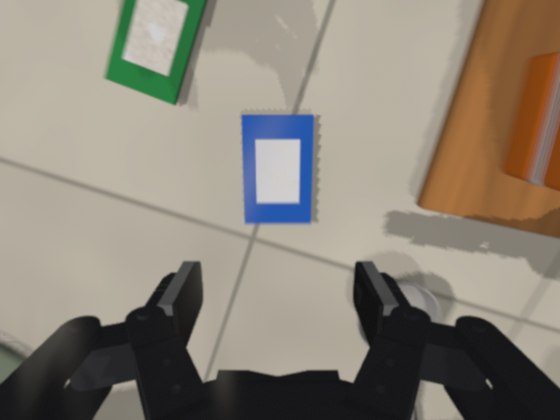

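The blue card at (278,168) is lined up between the fingers (gap 200–355), 27 mm ahead of them as planned.

Emit:
{"op": "servo_tool", "data": {"plan": [[[0,0,-0.8],[0,0,0]],[[0,0,-0.8],[0,0,0]],[[0,0,-0.4],[0,0,0]],[[0,0,-0.2],[0,0,0]],[[0,0,-0.15],[0,0,0]],[[0,0,-0.1],[0,0,0]],[[0,0,-0.05],[0,0,0]],[[0,0,0],[0,0,0]]]}}

```text
clock: 28.45
tool_pos: [356.3, -242.1, -18.6]
tcp_rot: [3.101, 0.503, 0.0]
contact_force: [0.4, -0.6, 0.3]
grip_width: 0.8
grasp_force: 0.0
```

Emit:
{"op": "servo_tool", "data": {"plan": [[[0,0,0],[0,0,0]],[[0,0,0],[0,0,0]],[[0,0,0],[0,0,0]],[[0,0,0],[0,0,0]],[[0,0,0],[0,0,0]]], "hand": 0.5, "squeeze": 40}}

```text
clock: 29.08
tool_pos: [356.7, -242.6, -17.7]
tcp_rot: [3.1, 0.502, 0.002]
contact_force: [-3.6, 0.7, 31.3]
grip_width: 0.618
grasp_force: 45.0
```

Emit:
{"op": "servo_tool", "data": {"plan": [[[0,0,0],[0,0,0]],[[0,0,0.06],[0,0,0]],[[0,0,0],[0,0,0]],[[0,0,0],[0,0,0]]], "hand": 0.72}}

```text
clock: 29.58
tool_pos: [356.2, -242.0, -15.8]
tcp_rot: [-3.101, -0.503, -0.0]
contact_force: [0.7, 0.6, 1.1]
grip_width: 0.719
grasp_force: 0.0
```

Emit:
{"op": "servo_tool", "data": {"plan": [[[0,0,0],[0,0,0]],[[0,0,0],[0,0,0]],[[0,0,0],[0,0,0]],[[0,0,0],[0,0,0]]], "hand": 0.5, "squeeze": 45}}

```text
clock: 30.08
tool_pos: [356.2, -242.0, -15.5]
tcp_rot: [3.101, 0.503, 0.0]
contact_force: [-2.1, 1.5, 16.1]
grip_width: 0.614
grasp_force: 43.9
```

Emit:
{"op": "servo_tool", "data": {"plan": [[[0,0,0.6],[0,0,0]],[[0,0,0.9],[0,0,0]],[[0,0.3,0.5],[0,0,0.2]],[[0.4,0.9,0],[0,0,0.4]],[[0.48,0.95,0],[0,0,0.5]],[[0.48,0.95,0],[0,0,0.5]],[[0.48,0.95,0],[0,0,0.5]],[[0.48,0.95,0],[0,0,0.5]]]}}

```text
clock: 31.08
tool_pos: [472.7, 9.6, 84.1]
tcp_rot: [3.003, 0.922, -0.0]
contact_force: [0.6, -1.5, -0.3]
grip_width: 0.61
grasp_force: 47.8
```

Emit:
{"op": "servo_tool", "data": {"plan": [[[0.48,0.95,0],[0,0,0.08]],[[0.4,0.9,0],[0,0,0]],[[0.3,0.6,0],[0,0,0]],[[0,0,0],[0,0,0]],[[0,0,0],[0,0,0]],[[0,0,0],[0,0,0]]]}}

```text
clock: 31.82
tool_pos: [530.9, 129.3, 84.1]
tcp_rot: [3.0, 0.93, -0.001]
contact_force: [-0.4, -0.8, -0.2]
grip_width: 0.604
grasp_force: 47.8
```

```bash
python3 - <<'E'
from h import *
st(); p,d,c=shot('wrist'); X=cloud(c,d); np.savez('board',p=p,d=d,X=X)
cv2.imwrite('pics/b2.png',p[:,:,::-1])
for col in ('red','green','blue'):
    for b in blobs(p,col,100): print(col,b[:,0].mean(0).round(),rect(plane(c,b[:,0],20)[:,:2]))
h=cv2.cvtColor(p,cv2.COLOR_RGB2HSV)
m=((h[:,:,0]>=15)&(h[:,:,0]<=25)&(h[:,:,1]>80)&(abs(X[:,:,2]-12)<5)&(X[:,:,0]<800)).astype(np.uint8)
cs,_=cv2.findContours(cv2.morphologyEx(m,cv2.MORPH_OPEN,np.ones((5,5))),cv2.RETR_EXTERNAL,cv2.CHAIN_APPROX_NONE)
k=max(cs,key=cv2.contourArea); print('board',rect(plane(c,k[:,0],12)[:,:2]))
E
```

```text
t 31.82 tcp [530.9 129.3  84.1] yaw 34.4 down [-0.    -0.001 -1.   ] F [-0.4 -0.8 -0.2] w 0.604 gf 47.8
red [ 12. 290.] [362.2 258.1  88.5  27.9  19.2]
green [423. 412.] [455.5 -77.   26.   13.2  -3.5]
green [95. 30.] [566.8 286.9  45.1  34.9 -57.5]
blue [278. 215.] [526.2 126.  138.8  87.1  34.6]
blue [261.  30.] [622.6 204.1  41.8  33.  -55.7]
board [563.5 239.7 243.6 100.9 -56.2]
```

View pics/b2.png

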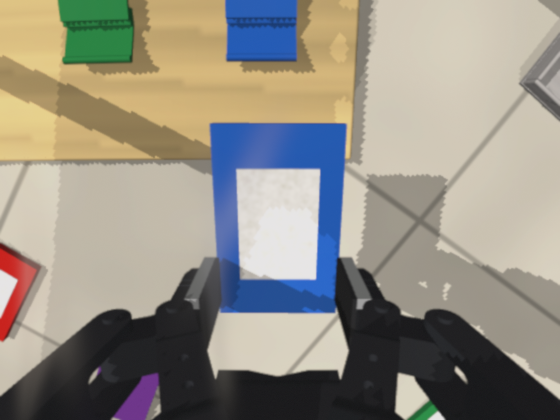

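The blue card is held straight, its leading edge at row 123. The blue clip's lip edge runs (228,60)–(296,60), the green's (65,62)–(133,62), and the board's near edge is at row ~160.

```bash
python3 - <<'E'
from h import *
c=robot.get_calibration('wrist')
L=plane(c,[(228,60),(296,60),(65,63),(133,62)],21)[:,:2]
E=plane(c,[(10,161),(200,160),(347,158)],12)[:,:2]
Rr=plane(c,[(361,5),(349,155)],12)[:,:2]
bl,gr=L[:2].mean(0),L[2:].mean(0); print('lip blue',bl,'green',gr,'gap',np.linalg.norm(gr-bl))
a=lambda v:np.degrees(np.arctan2(v[1],v[0]))
print('y dirs',a(gr-bl),a(E[0]-E[2]),'right edge',a(Rr[0]-Rr[1]))
th=np.radians(a(gr-bl)-90);x=np.array([np.cos(th),np.sin(th)]);y=np.array([-x[1],x[0]])
print('theta',np.degrees(th)); C=plane(c,[(211,123),(346,123)],26+6+84.1-84.1)
# card leading edge: bottom z = tool+15.5 -> top z +21.5
C=plane(c,[(211,123),(346,123)],84.1+21.5)[:,:2]; T=robot.read_state()['tool_pos'][:2]
print('card edge mid in board-dir rel tool: x',(C.mean(0)-T)@x,'y',(C.mean(0)-T)@y,'ang',a(C[0]-C[1])-90,'w',np.linalg.norm(C[0]-C[1]))
print('blue lip rel tool x,y',(bl-T)@x,(bl-T)@y,'board edge x',(E-T)@x)
E
```

```text
lip blue [609.20270971 194.61024416] green [552.35714066 277.10550461] gap 100.18426381851994
y dirs 124.56982498866054 124.6996929079937 right edge 32.974358324877585
theta 34.56982498866054
card edge mid in board-dir rel tool: x 68.31433376041069 y -0.408731475501742 ang 34.44682364370111 w 52.49183437349814
blue lip rel tool x,y 101.31481330235779 9.320470253162915 board edge x [39.86440268 39.26721587 40.39636945]
```

Emit:
{"op": "servo_tool", "data": {"plan": [[[-0.11,0.16,-0.3],[0,0,0]],[[0,0,-0.5],[0,0,0]],[[0,0,-0.5],[0,0,0]],[[0,0,-0.25],[0,0,0]],[[0,0,-0.12],[0,0,0]],[[0,0,-0.04],[0,0,0]],[[0,0,0],[0,0,0]],[[0,0,0],[0,0,0]]]}}

```text
clock: 32.88
tool_pos: [526.0, 138.6, -0.8]
tcp_rot: [-3.0, -0.932, -0.001]
contact_force: [-0.1, -0.2, 0.5]
grip_width: 0.607
grasp_force: 47.8
```

```bash
python3 - <<'E'
from h import *
s=st();th=np.radians(34.57);x=np.array([np.cos(th),np.sin(th)]);y=np.array([-x[1],x[0]])
bl=np.array([609.2,194.61]); q=bl-s['tool_pos'][:2]; print('lip rel',q@x,q@y)
E
```

```text
t 32.88 tcp [526.  138.6  -0.8] yaw 34.5 down [ 0.001  0.    -1.   ] F [-0.1 -0.2  0.5] w 0.607 gf 47.8
lip rel 100.28288565261374 -1.0299211769697685
```

Emit:
{"op": "servo_tool", "data": {"plan": [[[0,0,-0.05],[0,0,0]],[[0,0,0],[0,0,0]],[[0,0,0],[0,0,0]]]}}

```text
clock: 33.25
tool_pos: [525.9, 138.5, -3.7]
tcp_rot: [3.0, 0.932, 0.001]
contact_force: [1.2, -0.2, 1.0]
grip_width: 0.611
grasp_force: 48.0
```

Emit:
{"op": "servo_tool", "data": {"plan": [[[0.165,0.113,-0.02],[0,0,0]],[[0.165,0.113,0],[0,0,0]],[[0.165,0.113,0],[0,0,0]],[[0.165,0.113,0],[0,0,0]],[[0.165,0.113,0],[0,0,0]],[[0,0,0],[0,0,0]]], "squeeze": 60}}

```text
clock: 34.0
tool_pos: [564.8, 163.9, -3.5]
tcp_rot: [2.997, 0.929, -0.01]
contact_force: [-28.2, -19.7, 56.6]
grip_width: 0.604
grasp_force: 69.9
```

Emit:
{"op": "servo_tool", "data": {"plan": [[[0.12,0.08,0],[0,0,0]],[[0.12,0.08,0],[0,0,0]],[[0.12,0.08,0],[0,0,0]],[[0.06,0.04,0],[0,0,0]],[[0,0,0],[0,0,0]]]}}

```text
clock: 34.62
tool_pos: [585.8, 177.8, -3.5]
tcp_rot: [2.997, 0.929, -0.01]
contact_force: [-28.8, -19.7, 55.0]
grip_width: 0.603
grasp_force: 69.6
```

```bash
cat >> h.py <<'E'
th=np.radians(34.57);bx=np.array([np.cos(th),np.sin(th)]);by=np.array([-bx[1],bx[0]])
LIP={'blue':np.array([609.2,194.61]),'green':np.array([552.36,277.1])}; LIP['red']=2*LIP['green']-LIP['blue']
def rel(col):
    s=st(); q=LIP[col]-s['tool_pos'][:2]; print('tool rel stop x',round(-(q@bx)-53,1),'y',round(-(q@by),1),'F board',(s['contact_force'][:2]@np.c_[bx,by]).round(1),s['contact_force'][2].round(1))
E
python3 - <<'E'
from h import *
rel('blue')
E
```

```text
t 34.62 tcp [585.8 177.8  -3.5] yaw 34.4 down [-0.005 -0.006 -1.   ] F [-28.8 -19.7  55. ] w 0.603 gf 69.6
tool rel stop x -81.8 y -0.6 F board [-34.9   0.2] 55.0
```

Emit:
{"op": "servo_tool", "data": {"plan": [[[0,0,0.02],[0,0,0]],[[0.06,0.04,0],[0,0,0]],[[0.06,0.04,0],[0,0,0]],[[0,0,0],[0,0,0]]]}}

```text
clock: 35.12
tool_pos: [592.8, 183.1, -3.3]
tcp_rot: [2.998, 0.93, -0.006]
contact_force: [-15.3, -11.8, 28.2]
grip_width: 0.602
grasp_force: 66.4
```

```bash
python3 - <<'E'
from h import *
rel('blue'); p,d,c=shot('wrist'); cv2.imwrite('pics/b3.png',p[:,:,::-1])
E
```

```text
t 35.12 tcp [592.8 183.1  -3.3] yaw 34.5 down [-0.003 -0.003 -1.   ] F [-15.3 -11.8  28.2] w 0.602 gf 66.4
tool rel stop x -73.0 y -0.2 F board [-19.3  -1. ] 28.2
```

View pics/b3.png

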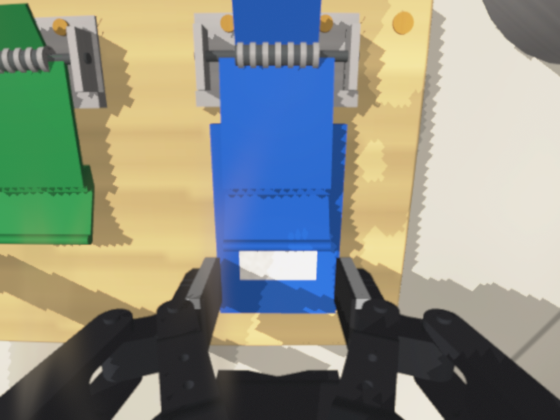

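The card is straight under the blue clip, its leading edge still at row 123 (no slip in the grip). The hinge ears begin at row ~105, so about 4 mm remain.

Emit:
{"op": "servo_tool", "data": {"plan": [[[0,0,0.01],[0,0,0]],[[0.033,0.022,0],[0,0,0]],[[0.033,0.022,0],[0,0,0]],[[0,0,0],[0,0,0]]]}}

```text
clock: 35.67
tool_pos: [596.4, 185.8, -3.2]
tcp_rot: [2.999, 0.931, -0.005]
contact_force: [-11.4, -7.8, 17.5]
grip_width: 0.6
grasp_force: 65.0
```

Emit:
{"op": "servo_tool", "data": {"plan": [[[0.033,0.022,0],[0,0,0]],[[0,0,0],[0,0,0]]]}}

```text
clock: 35.92
tool_pos: [598.0, 186.9, -3.2]
tcp_rot: [2.999, 0.931, -0.005]
contact_force: [-10.8, -7.9, 17.1]
grip_width: 0.601
grasp_force: 65.0
```

Not yet on the stop (force steady at ~13 N); continue.

Emit:
{"op": "servo_tool", "data": {"plan": [[[0.033,0.022,0],[0,0,0]],[[0.033,0.022,0],[0,0,0]],[[0,0,0],[0,0,0]]]}}

```text
clock: 36.3
tool_pos: [598.2, 187.0, -3.4]
tcp_rot: [2.997, 0.929, -0.016]
contact_force: [-32.0, -18.0, 38.0]
grip_width: 0.602
grasp_force: 67.6
```

```bash
python3 - <<'E'
from h import *
rel('blue'); p,d,c=shot('wrist'); np.savez('bw',p=p); print(p[100:130:2,214], p[100:130:2,342])
E
```

```text
t 36.3 tcp [598.2 187.   -3.4] yaw 34.5 down [-0.009 -0.007 -1.   ] F [-32. -18.  38.] w 0.602 gf 67.6
tool rel stop x -66.3 y -0.0 F board [-36.5   3.3] 38.0
[[136 132 129]
 [134 131 128]
 [133 129 127]
 [133 128 126]
 [128 124 121]
 [132 129 126]
 [134 131 128]
 [163 158 155]
 [191 186 181]
 [192 188 182]
 [192 188 182]
 [192 188 182]
 [175 175 188]
 [ 54 108 205]
 [ 47 106 205]] [[122 118 115]
 [121 118 115]
 [121 118 115]
 [115 113 110]
 [138 134 130]
 [188 183 177]
 [191 186 180]
 [191 186 179]
 [169 164 159]
 [177 171 166]
 [189 182 178]
 [163 157 153]
 [121 121 130]
 [ 39  76 141]
 [ 34  74 141]]
```

Emit:
{"op": "servo_tool", "data": {"plan": [[[-0.04,-0.027,0],[0,0,0]],[[0,0,0],[0,0,0]]]}}

```text
clock: 36.6
tool_pos: [598.2, 187.0, -3.2]
tcp_rot: [2.998, 0.93, -0.009]
contact_force: [-17.9, -11.4, 23.8]
grip_width: 0.601
grasp_force: 65.9
```

Emit:
{"op": "servo_tool", "data": {"plan": [[[0,0,0],[0,0,0]],[[0,0,0],[0,0,0]],[[0,0,0],[0,0,0]],[[0,0,0.2],[0,0,0]],[[0,0,0.5],[0,0,0]],[[0,0,0.8],[0,0,0]],[[0,0,0.6],[0,0,0]],[[0,0,0],[0,0,0]]], "hand": 0.8}}

```text
clock: 37.6
tool_pos: [601.6, 189.4, 104.7]
tcp_rot: [-3.0, -0.932, -0.007]
contact_force: [-1.2, -0.8, 0.2]
grip_width: 0.799
grasp_force: 0.0
```

```bash
python3 - <<'E'
from h import *
rel('blue'); p,d,c=shot('wrist'); cv2.imwrite('pics/b4.png',p[:,:,::-1])
cards('scene',('red','green'));cards('side',('red','green'))
E
```

```text
t 37.6 tcp [601.6 189.4 104.7] yaw 34.5 down [ 0.004  0.001 -1.   ] F [-1.2 -0.8  0.2] w 0.799 gf 0.0
tool rel stop x -62.2 y 0.0 F board [-1.5  0.1] 0.2
scene red [302. 162.] [344.5 286.8  89.4  57.5   0.4]
scene green [146. 336.] [ 686.5 -480.   120.9   75.6   32.5]
scene green [223. 224.] [ 452.5 -119.1   85.8   52.    -3.1]
side red [313. 324.] [292.7 389.1  88.7  74.9   0.4]
side red [312. 290.] [340.3 286.9  85.9  56.1  -0.8]
side green [333. 191.] [ 448.5 -120.3   83.4   54.8   -2.5]
side green [314. 116.] [ 685.4 -482.3  117.2   80.3   32.8]
```

View pics/b4.png

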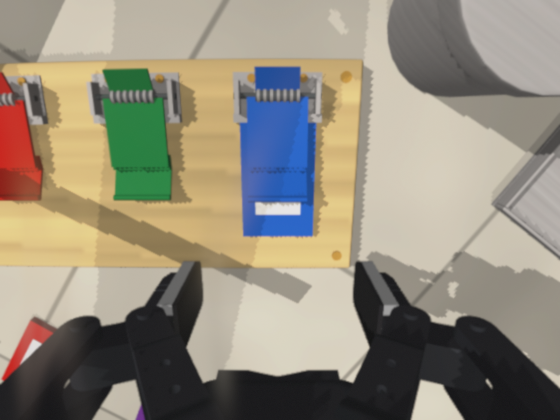

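The blue card is home: leading edge at the ears' front (row 122), rear edge at row 236, centred on the clip. Next the green one.

Emit:
{"op": "servo_tool", "data": {"plan": [[[-0.44,-0.77,0],[0,0,-0.78]],[[-0.45,-0.77,0],[0,0,-0.78]],[[-0.44,-0.77,0],[0,0,-0.78]],[[-0.45,-0.77,0],[0,0,-0.78]],[[-0.44,-0.77,0],[0,0,-0.78]],[[-0.45,-0.77,0],[0,0,-0.78]],[[-0.44,-0.77,0],[0,0,-0.78]],[[-0.45,-0.77,0],[0,0,-0.76]]]}}

```text
clock: 38.75
tool_pos: [421.0, -120.1, 101.1]
tcp_rot: [-3.14, 0.081, 0.002]
contact_force: [0.5, -0.5, 1.4]
grip_width: 0.799
grasp_force: 0.0
```

Emit:
{"op": "servo_tool", "data": {"plan": [[[0,0,0],[0,0,0]],[[0,0,0],[0,0,0]]]}}

```text
clock: 39.0
tool_pos: [422.3, -118.7, 101.4]
tcp_rot: [-3.14, 0.076, 0.001]
contact_force: [1.1, -0.0, 0.8]
grip_width: 0.8
grasp_force: 0.0
```

```bash
cat >> h.py <<'E'
def need(col):
    s=st(); p,d,c=cards('wrist',(col,))
    b=max((b for b in blobs(p,col,100) if abs(b[:,0,0].mean()-278)<90),key=cv2.contourArea)
    r=rect(plane(c,b[:,0],6)[:,:2]); a=np.radians(r[4]); g=r[:2]-27*np.array([np.cos(a),np.sin(a)]); m=R.from_rotvec(s['tcp_rot']).as_matrix()
    print('card',r,'shift/50',((g-s['tool_pos'][:2])/50).round(3),'dz/50',((-15.5-s['tool_pos'][2])/50).round(3),'turn/6',((r[4]-np.degrees(np.arctan2(m[1,0],m[0,0])))/6).round(3))
E
python3 - <<'E'
from h import *
need('green')
E
```

```text
t 39.0 tcp [ 422.3 -118.7  101.4] yaw -2.8 down [-0.  0. -1.] F [ 1.1 -0.   0.8] w 0.8 gf 0.0
wrist green [282. 166.] [ 448.  -119.8   84.3   52.4   -2.7]
card [ 448.  -119.8   84.3   52.4   -2.7] shift/50 [-0.025  0.004] dz/50 -2.337 turn/6 0.013
```

Emit:
{"op": "servo_tool", "data": {"plan": [[[0,0,-0.8],[0,0,0]],[[0,0,-0.8],[0,0,0]],[[0,0,-0.4],[0,0,0]],[[0,0,-0.2],[0,0,0]],[[0,0,-0.12],[0,0,0]],[[0,0,0],[0,0,0]],[[0,0,0],[0,0,0]]]}}

```text
clock: 39.92
tool_pos: [422.6, -119.2, -13.7]
tcp_rot: [3.141, -0.077, 0.002]
contact_force: [0.9, 0.4, -0.1]
grip_width: 0.797
grasp_force: 0.0
```

Emit:
{"op": "servo_tool", "data": {"plan": [[[0,0,0],[0,0,0]],[[0,0,0],[0,0,0]],[[0,0,0],[0,0,0]],[[0,0,0],[0,0,0]],[[0,0,0],[0,0,0]]], "hand": 0.5, "squeeze": 45}}

```text
clock: 40.55
tool_pos: [422.6, -119.3, -13.4]
tcp_rot: [3.14, -0.077, 0.002]
contact_force: [-3.6, 1.5, 19.2]
grip_width: 0.6
grasp_force: 43.3
```

Emit:
{"op": "servo_tool", "data": {"plan": [[[0,0,0.6],[0,0,0]],[[0,0,0.9],[0,0,0]],[[0,0.3,0.4],[0,0,0.3]],[[0.1,0.8,0],[0,0,0.7]],[[0.1,0.9,0],[0,0,0.8]],[[0.1,0.9,0],[0,0,0.8]],[[0.1,0.9,0],[0,0,0.8]],[[0.1,0.9,0],[0,0,0.8]]]}}

```text
clock: 41.55
tool_pos: [447.3, 117.3, 81.1]
tcp_rot: [3.081, 0.614, 0.001]
contact_force: [0.8, -0.0, -0.4]
grip_width: 0.598
grasp_force: 46.8
```

Emit:
{"op": "servo_tool", "data": {"plan": [[[0.15,0.9,0],[0,0,0.8]],[[0.15,0.7,0],[0,0,0.8]],[[0.15,0.49,0],[0,0,0.43]],[[0,0,0],[0,0,0]],[[0,0,0],[0,0,0]],[[0,0,0],[0,0,0]]]}}

```text
clock: 42.3
tool_pos: [469.7, 219.4, 80.8]
tcp_rot: [3.0, 0.931, -0.0]
contact_force: [0.0, -0.1, -0.1]
grip_width: 0.596
grasp_force: 46.8
```

```bash
cat >> h.py <<'E'
def carry(col,off,vlip=None):
    rel(col); s=robot.read_state(); T=s['tool_pos']; p,d,c=shot('wrist'); np.savez('cw',p=p)
    # held card: panel/blob leading edge: rows above fingers
    bs=[b for b in blobs(p,col,100)]
    for b in bs:
        q=b[:,0]; y0,x0,x1=q[:,1].min(),q[:,0].min(),q[:,0].max(); print('blob',x0,x1,'rows',y0,q[:,1].max())
        if x0<278<x1 and q[:,1].max()>230:
            k=q[(q[:,1]<y0+6)]; C=plane(c,[k[k[:,0].argmin()],k[k[:,0].argmax()]],T[2]+off+6)[:,:2]
            v=C[0]-C[1]; print('edge from tool x',((C.mean(0)-T[:2])@bx).round(1),'y',((C.mean(0)-T[:2])@by).round(1),'ang',(np.degrees(np.arctan2(v[1],v[0]))-90).round(1),k.min(0),k.max(0))
        elif abs(q[:,0].mean()-278)<120:
            k=q[q[:,1]>q[:,1].max()-4]; C=plane(c,[[k[:,0].min(),q[:,1].max()],[k[:,0].max(),q[:,1].max()]],21)[:,:2].mean(0)
            print('lip mid',C.round(1),'rel tool',((C-T[:2])@bx).round(1),((C-T[:2])@by).round(1))
E
python3 - <<'E'
from h import *
carry('green',13.4)
E
```

```text
t 42.3 tcp [469.7 219.4  80.8] yaw 34.5 down [-0.    -0.001 -1.   ] F [ 0.  -0.1 -0.1] w 0.596 gf 46.8
tool rel stop x -153.8 y -0.6 F board [-0.  -0.1] -0.1
blob 211 255 rows 125 203
lip mid [457.7 258.6] rel tool 12.4 39.2
blob 222 342 rows 124 309
edge from tool x 65.9 y -14.2 ang 34.6 [285 124] [342 129]
blob 241 311 rows 0 60
lip mid [552.4 277.1] rel tool 100.9 0.6
```

Emit:
{"op": "servo_tool", "data": {"plan": [[[0,0,-0.4],[0,0,0]],[[0,0,-0.5],[0,0,0]],[[0,0,-0.35],[0,0,0]],[[0,0,-0.2],[0,0,0]],[[0,0,-0.1],[0,0,0]],[[0,0,-0.04],[0,0,0]],[[0,0,0],[0,0,0]],[[0,0,0],[0,0,0]]]}}

```text
clock: 43.35
tool_pos: [470.0, 220.5, 1.6]
tcp_rot: [-3.0, -0.933, -0.001]
contact_force: [0.4, 0.0, 0.1]
grip_width: 0.599
grasp_force: 46.8
```

Emit:
{"op": "servo_tool", "data": {"plan": [[[0,0,-0.04],[0,0,0]],[[0,0,0],[0,0,0]],[[0,0,0],[0,0,0]]]}}

```text
clock: 43.72
tool_pos: [469.7, 220.4, -0.8]
tcp_rot: [-3.0, -0.933, -0.0]
contact_force: [-0.4, -1.1, -0.1]
grip_width: 0.597
grasp_force: 46.9
```

Emit:
{"op": "servo_tool", "data": {"plan": [[[0.165,0.113,-0.01],[0,0,0]],[[0.165,0.113,0],[0,0,0]],[[0.165,0.113,0],[0,0,0]],[[0.165,0.113,0],[0,0,0]],[[0.165,0.113,0],[0,0,0]],[[0,0,0],[0,0,0]]]}}

```text
clock: 44.48
tool_pos: [510.8, 248.3, -1.2]
tcp_rot: [2.999, 0.933, -0.003]
contact_force: [-6.8, -4.8, 13.1]
grip_width: 0.595
grasp_force: 49.9
```

Emit:
{"op": "servo_tool", "data": {"plan": [[[0.13,0.09,0],[0,0,0]],[[0.13,0.09,0],[0,0,0]],[[0.13,0.09,0],[0,0,0]],[[0.06,0.04,0],[0,0,0]],[[0,0,0],[0,0,0]]]}}

```text
clock: 45.1
tool_pos: [532.9, 263.5, -1.2]
tcp_rot: [2.999, 0.933, -0.004]
contact_force: [-8.9, -6.6, 14.5]
grip_width: 0.599
grasp_force: 50.1
```

```bash
python3 - <<'E'
from h import *
carry('green',13.4)
E
```

```text
t 45.1 tcp [532.9 263.5  -1.2] yaw 34.6 down [-0.002 -0.002 -1.   ] F [-8.9 -6.6 14.5] w 0.599 gf 50.1
tool rel stop x -76.7 y -0.2 F board [-11.1  -0.4] 14.5
blob 210 343 rows 47 310
edge from tool x 95.1 y 0.3 ang 33.1 [220  47] [334  52]
blob 235 319 rows 0 33
lip mid [615.3 320.6] rel tool 100.2 0.3
```

Going in cleanly; ~11 mm remain.

Emit:
{"op": "servo_tool", "data": {"plan": [[[0.066,0.045,0],[0,0,0]],[[0.066,0.045,0],[0,0,0]],[[0,0,0],[0,0,0]]]}}

```text
clock: 45.52
tool_pos: [539.6, 268.0, -1.2]
tcp_rot: [2.999, 0.933, -0.004]
contact_force: [-8.5, -6.0, 12.8]
grip_width: 0.597
grasp_force: 50.0
```

Emit:
{"op": "servo_tool", "data": {"plan": [[[0.033,0.022,0],[0,0,0]],[[0.033,0.022,0],[0,0,0]],[[0,0,0],[0,0,0]]]}}

```text
clock: 45.9
tool_pos: [541.8, 269.5, -1.3]
tcp_rot: [2.998, 0.932, -0.007]
contact_force: [-15.8, -9.3, 20.1]
grip_width: 0.599
grasp_force: 51.3
```

Emit:
{"op": "servo_tool", "data": {"plan": [[[0.033,0.022,0],[0,0,0]],[[0,0,0],[0,0,0]]]}}

```text
clock: 46.15
tool_pos: [542.0, 269.6, -1.4]
tcp_rot: [2.997, 0.932, -0.012]
contact_force: [-26.4, -15.3, 32.4]
grip_width: 0.595
grasp_force: 53.3
```

Emit:
{"op": "servo_tool", "data": {"plan": [[[-0.033,-0.022,0],[0,0,0]],[[0,0,0],[0,0,0]]]}}

```text
clock: 46.4
tool_pos: [541.9, 269.5, -1.3]
tcp_rot: [2.998, 0.932, -0.007]
contact_force: [-15.3, -10.6, 19.2]
grip_width: 0.596
grasp_force: 51.1
```

Emit:
{"op": "servo_tool", "data": {"plan": [[[0,0,0],[0,0,0]],[[0,0,0],[0,0,0]],[[0,0,0],[0,0,0]],[[0,0,0.2],[0,0,0]],[[0,0,0.5],[0,0,0]],[[0,0,0.8],[0,0,0]],[[0,0,0.6],[0,0,0]],[[0,0,0],[0,0,0]]], "hand": 0.8}}

```text
clock: 47.4
tool_pos: [544.7, 271.5, 106.6]
tcp_rot: [-2.999, -0.933, -0.007]
contact_force: [-0.0, -0.1, -0.8]
grip_width: 0.8
grasp_force: 0.0
```

```bash
cat >> h.py <<'E'
def home(col,z=18):
    p,d,c=shot('wrist')
    for b in blobs(p,col,100):
        q=b[:,0]
        if abs(q[:,0].mean()-278)>330: continue
        y1=q[:,1].max(); k=q[q[:,1]>y1-3]; C=plane(c,[[k[:,0].min(),y1],[k[:,0].max(),y1]],z)[:,:2].mean(0)-LIP[col]
        print(col,q.min(0),q.max(0),'rear rel stop x (want -86)',(C@bx-53).round(1),'y',(C@by).round(1))
    return p,d,c
E
python3 - <<'E'
from h import *
rel('green'); home('green'); home('blue')
cards('scene',('red',));cards('side',('red',))
E
```

```text
t 47.4 tcp [544.7 271.5 106.6] yaw 34.6 down [ 0.004  0.002 -1.   ] F [-0.  -0.1 -0.8] w 0.8 gf 0.0
tool rel stop x -62.5 y -0.2 F board [-0.1 -0.1] -0.8
green [240  96] [314 233] rear rel stop x (want -86) -82.4 y -1.2
green [256  67] [298  88] rear rel stop x (want -86) 24.1 y -0.1
blue [371  95] [454 233] rear rel stop x (want -86) -83.0 y 1.0
blue [402  66] [450  89] rear rel stop x (want -86) 23.1 y -0.7
scene red [302. 162.] [344.5 286.8  89.4  57.5   0.4]
side red [313. 324.] [292.7 389.1  88.7  74.9   0.4]
side red [312. 290.] [ 3.403e+02  2.867e+02  8.550e+01  5.670e+01 -3.000e-01]
```

Green is home by the same signs as blue. Now the red card.

Emit:
{"op": "servo_tool", "data": {"plan": [[[-0.5,0.04,0],[0,0,-0.72]],[[-0.6,0.04,0],[0,0,-0.72]],[[-0.6,0.04,0],[0,0,-0.72]],[[-0.6,0.04,0],[0,0,-0.72]],[[-0.6,0.04,0],[0,0,-0.72]],[[-0.6,0.04,0],[0,0,-0.72]],[[-0.6,0.04,0],[0,0,-0.72]],[[-0.5,0.02,0],[0,0,-0.72]]]}}

```text
clock: 48.6
tool_pos: [312.8, 285.3, 103.0]
tcp_rot: [3.141, -0.001, -0.002]
contact_force: [0.4, 0.4, -0.8]
grip_width: 0.802
grasp_force: 0.0
```

Emit:
{"op": "servo_tool", "data": {"plan": [[[0,0,0],[0,0,0]],[[0,0,0],[0,0,0]]]}}

```text
clock: 48.85
tool_pos: [314.2, 285.9, 103.4]
tcp_rot: [3.141, 0.006, -0.0]
contact_force: [0.6, -0.7, -0.0]
grip_width: 0.801
grasp_force: 0.0
```

```bash
python3 - <<'E'
from h import *
need('red')
E
```

```text
t 48.85 tcp [314.2 285.9 103.4] yaw 0.2 down [-0.    -0.001 -1.   ] F [ 0.6 -0.7 -0. ] w 0.801 gf 0.0
wrist red [147. 221.] [302.3 392.7  94.5  60.6  40.4]
wrist red [276. 168.] [ 3.399e+02  2.872e+02  8.570e+01  5.370e+01 -1.000e-01]
card [ 3.399e+02  2.872e+02  8.570e+01  5.370e+01 -1.000e-01] shift/50 [-0.027  0.026] dz/50 -2.378 turn/6 -0.053
```

Emit:
{"op": "servo_tool", "data": {"plan": [[[0,0.02,-0.8],[0,0,-0.05]],[[0,0,-0.8],[0,0,0]],[[0,0,-0.4],[0,0,0]],[[0,0,-0.2],[0,0,0]],[[0,0,-0.16],[0,0,0]],[[0,0,0],[0,0,0]],[[0,0,0],[0,0,0]]]}}

```text
clock: 49.78
tool_pos: [314.3, 287.0, -13.8]
tcp_rot: [-3.141, 0.005, -0.001]
contact_force: [1.2, -1.2, -1.1]
grip_width: 0.801
grasp_force: 0.0
```

Emit:
{"op": "servo_tool", "data": {"plan": [[[0,0,0],[0,0,0]],[[0,0,0],[0,0,0]],[[0,0,0],[0,0,0]],[[0,0,0],[0,0,0]],[[0,0,0],[0,0,0]]], "hand": 0.5, "squeeze": 45}}

```text
clock: 50.4
tool_pos: [314.3, 287.1, -13.5]
tcp_rot: [-3.141, 0.004, -0.001]
contact_force: [-1.8, -2.3, 19.4]
grip_width: 0.604
grasp_force: 43.2
```

Emit:
{"op": "servo_tool", "data": {"plan": [[[0,0,0.6],[0,0,0]],[[0,0,0.9],[0,0,0]],[[0,0,0.4],[0,0,0]],[[0.3,0.05,0],[0,0,0.8]],[[0.3,0.05,0],[0,0,0.8]],[[0.3,0.05,0],[0,0,0.8]],[[0.3,0.05,0],[0,0,0.8]],[[0.3,0.05,0],[0,0,0.8]]]}}

```text
clock: 51.4
tool_pos: [389.5, 299.4, 81.0]
tcp_rot: [3.073, 0.653, 0.001]
contact_force: [-0.1, -0.9, 0.1]
grip_width: 0.596
grasp_force: 46.9
```

Emit:
{"op": "servo_tool", "data": {"plan": [[[0.25,0.04,0],[0,0,0.8]],[[0.25,0.03,0],[0,0,0.8]],[[0,0,0],[0,0,0.2]],[[0,0,0],[0,0,0]],[[0,0,0],[0,0,0]],[[0,0,0],[0,0,0]]]}}

```text
clock: 52.15
tool_pos: [413.7, 302.9, 80.7]
tcp_rot: [2.999, 0.935, -0.0]
contact_force: [0.2, -0.1, -1.0]
grip_width: 0.597
grasp_force: 46.9
```

```bash
python3 - <<'E'
from h import *
carry('red',13.5)
E
```

```text
t 52.15 tcp [413.7 302.9  80.7] yaw 34.6 down [-0. -0. -1.] F [ 0.2 -0.1 -1. ] w 0.597 gf 46.9
tool rel stop x -152.6 y -0.3 F board [ 0.1 -0.2] -1.0
blob 52 132 rows 234 327
blob 211 343 rows 123 309
edge from tool x 67.1 y 0.3 ang 32.9 [211 123] [343 128]
blob 242 313 rows 0 62
lip mid [495.7 359.7] rel tool 99.8 0.3
```

Emit:
{"op": "servo_tool", "data": {"plan": [[[0,0,-0.4],[0,0,0]],[[0,0,-0.5],[0,0,0]],[[0,0,-0.35],[0,0,0]],[[0,0,-0.2],[0,0,0]],[[0,0,-0.1],[0,0,0]],[[0,0,-0.05],[0,0,0]],[[0,0,0],[0,0,0]],[[0,0,0],[0,0,0]]]}}

```text
clock: 53.2
tool_pos: [414.2, 302.9, 1.0]
tcp_rot: [-2.999, -0.935, -0.001]
contact_force: [0.2, -0.6, -0.7]
grip_width: 0.602
grasp_force: 46.9
```

Emit:
{"op": "servo_tool", "data": {"plan": [[[0,0,-0.03],[0,0,0]],[[0,0,0],[0,0,0]],[[0,0,0],[0,0,0]]]}}

```text
clock: 53.58
tool_pos: [414.0, 302.8, -0.9]
tcp_rot: [2.999, 0.935, -0.0]
contact_force: [-1.5, 0.5, -0.1]
grip_width: 0.601
grasp_force: 46.9
```

Emit:
{"op": "servo_tool", "data": {"plan": [[[0.165,0.113,-0.01],[0,0,0]],[[0.165,0.113,0],[0,0,0]],[[0.165,0.113,0],[0,0,0]],[[0.165,0.113,0],[0,0,0]],[[0.165,0.113,0],[0,0,0]],[[0,0,0],[0,0,0]]]}}

```text
clock: 54.32
tool_pos: [455.0, 330.6, -1.3]
tcp_rot: [2.998, 0.934, -0.003]
contact_force: [-7.6, -5.0, 14.2]
grip_width: 0.593
grasp_force: 50.1
```

Emit:
{"op": "servo_tool", "data": {"plan": [[[0.13,0.09,0],[0,0,0]],[[0.13,0.09,0],[0,0,0]],[[0.13,0.09,0],[0,0,0]],[[0.1,0.07,0],[0,0,0]],[[0.066,0.045,0],[0,0,0]],[[0,0,0],[0,0,0]]]}}

```text
clock: 55.08
tool_pos: [482.5, 349.7, -1.3]
tcp_rot: [2.998, 0.934, -0.004]
contact_force: [-9.4, -7.2, 15.6]
grip_width: 0.594
grasp_force: 50.1
```

```bash
python3 - <<'E'
from h import *
carry('red',13.5)
E
```

```text
t 55.08 tcp [482.5 349.7  -1.3] yaw 34.6 down [-0.002 -0.002 -1.   ] F [-9.4 -7.2 15.6] w 0.594 gf 50.1
tool rel stop x -69.3 y -0.7 F board [-11.9  -0.6] 15.6
blob 210 344 rows 67 309
edge from tool x 87.9 y 0.5 ang 32.7 [220  67] [333  72]
blob 234 319 rows 9 54
lip mid [558.8 403. ] rel tool 93.1 0.6
```

Emit:
{"op": "servo_tool", "data": {"plan": [[[0.033,0.022,0],[0,0,0]],[[0.033,0.022,0],[0,0,0]],[[0.02,0.014,0],[0,0,0]],[[0,0,0],[0,0,0]]]}}

```text
clock: 55.62
tool_pos: [485.2, 351.6, -1.4]
tcp_rot: [2.997, 0.934, -0.009]
contact_force: [-18.9, -12.6, 24.5]
grip_width: 0.596
grasp_force: 52.0
```

Emit:
{"op": "servo_tool", "data": {"plan": [[[0.033,0.022,0],[0,0,0]],[[0,0,0],[0,0,0]]]}}

```text
clock: 55.88
tool_pos: [485.3, 351.6, -1.5]
tcp_rot: [2.995, 0.934, -0.014]
contact_force: [-28.6, -19.0, 35.1]
grip_width: 0.603
grasp_force: 53.9
```

Stalled on the stop. Release, rise and check everything.

Emit:
{"op": "servo_tool", "data": {"plan": [[[-0.05,-0.034,0],[0,0,0]],[[0,0,0],[0,0,0]]]}}

```text
clock: 56.12
tool_pos: [485.2, 351.5, -1.3]
tcp_rot: [2.997, 0.935, -0.006]
contact_force: [-14.1, -8.7, 18.9]
grip_width: 0.6
grasp_force: 50.7
```

Emit:
{"op": "servo_tool", "data": {"plan": [[[0,0,0],[0,0,0]],[[0,0,0],[0,0,0]],[[0,0,0],[0,0,0]],[[0,0,0.2],[0,0,0]],[[0,0,0.5],[0,0,0]],[[0,0,0.8],[0,0,0]],[[0,0,0.8],[0,0,0]],[[-0.6,-0.8,0.4],[0,0,0]]], "hand": 0.8}}

```text
clock: 57.12
tool_pos: [457.6, 314.7, 136.2]
tcp_rot: [-2.996, -0.936, -0.006]
contact_force: [0.1, -0.7, -0.3]
grip_width: 0.799
grasp_force: 0.0
```

Emit:
{"op": "servo_tool", "data": {"plan": [[[0,-0.8,0],[0,0,0]],[[0,-0.6,0],[0,0,0]],[[0,0,0],[0,0,0]],[[0,0,0],[0,0,0]]]}}

```text
clock: 57.62
tool_pos: [456.7, 243.4, 134.2]
tcp_rot: [-2.999, -0.935, -0.001]
contact_force: [-0.1, -1.2, 0.8]
grip_width: 0.797
grasp_force: 0.0
```

```bash
python3 - <<'E'
from h import *
st(); 
for c in LIP: home(c)
p=shot('wrist')[0]; s=tins('scene')[0]; tins('side')
cv2.imwrite('pics/end.png',np.hstack([cv2.resize(p,(400,300)),cv2.resize(s,(400,300))])[:,:,::-1])
E
```

```text
t 57.62 tcp [456.7 243.4 134.2] yaw 34.6 down [ 0.001  0.001 -1.   ] F [-0.1 -1.2  0.8] w 0.797 gf 0.0
blue [403   0] [486 117] rear rel stop x (want -86) -83.9 y 1.2
green [279   0] [351 115] rear rel stop x (want -86) -83.2 y -4.9
red [142   0] [219 115] rear rel stop x (want -86) -83.3 y -1.2
scene tin [126. 229.] z 181.6 [ 483.4 -404.8   87.9   58.3   14.4]
```

View pics/end.png

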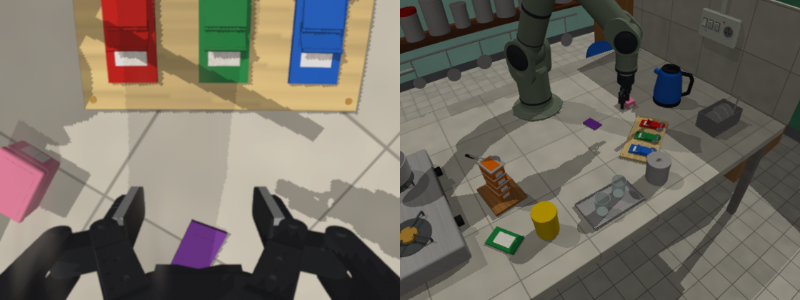

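The final picture shows all three cards under their clips (rear edges level at row ~82), the four-tin column standing on the plank, and nothing else moved.

```bash
python3 -c "
from h import *
print(robot.close_job()); st()"
```

```text
the job is handed in; nothing more can be done
None
the job is handed in; nothing more can be done
```

I stacked the three loose tins on the base tin and slid the red, green and blue cards home under their own clips. The job went in at about 58 s with the gripper clear and nothing else seen to have moved; the hand-in returned no verdict.

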